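Steam a batch of tomatoes on the pass

ROBOT

A 6-joint arm with a two-finger parallel gripper is mounted at the origin on a cart in front of the work surface, level with it; the furniture and walls round the work are solid. World frame = base frame: x ahead of the robot, y to its left, z up, the work surface at z = 0. Lengths are in mm, angles in degrees, forces in N, time in s.
With the tool pointing down it reaches from about 275 to 750 mm from the base axis. Payload 10.2 kg.
Tool frame: the origin (TCP) lies at the very end of the fingers, on their centre line; the grasp point (between the pads) lies 19 mm behind it; z points along the fingers, y is the line along which they close (so a half turn about z gives the same grasp; the last joint's range is limited). The gripper opens to 85 mm and grips with 20 to 120 N. Pads are 22 mm wide; open, the fingers measure 114 mm over their backs; the gripper's body (76 mm by 85 mm) begins 54 mm behind the grasp point. The pads swing forward as they close: fully open they stand 13 mm farther back than shut.
Start: joints at [-12.8, 17.928, 85.812, -0, 76.261, -12.8], TCP at [525.006, -0.013, 231.294] pointing down, gripper open.
Joint ranges: [-168.41, 168.41], [-55.51, 124.54], [10.69, 146.95], [-70.63, 250.63], [1, 178], [-165.06, 165.06]. Speed limits (degrees/s): [136.94, 136.94, 172.46, 180, 180, 180].

INTERFACE

Orientations are given as a 3x3 rotation matrix whose columns are the frame's x, y, z axes.
In Python, from workcell import read_state, optics, job gives the robot as it stands.
- The arm moves only by the tool send_rows, never from a script. Its argument "commands" is a list of rows, each an object of numbers: "grip": the closure, from -1 (fully open) to 1 (shut), so that 0 is half open; "x", "y", "z": the shift along the tool's x, y, z in cm; "twist": the turn about the tool's z in rad. In form: [{"grip": .., "x": .., "y": .., "z": .., "twist": ..}, ...]. A call has 1 to 12 rows; each row is the pose to reach, as a shift and turn from the pose commanded when the call began, along the tool's axes at that moment; what a row does not reach only later rows make up. A row lasts 1/12 s, in which the tool goes at most 41.7 mm and 7.16 degrees, less where a joint would pass 70% of its speed; a pose out of reach is approached as far as the arm can. A call with a gripper value outside its range is refused whole. The fingers move at their own pace and stop on an object; the grip force is fixed at half the most. Time passes only in rows, so rows that repeat a pose let the fingers close. It gives the time, the measured TCP pose, the force, the opening and the grip force at its end, in the units of the state.
- read_state(): the state, without advancing time (a new reading comes with each control period).
- optics.get_image(name): name is "scene" or "side" or "wrist"; returns the picture (384x512x3 uint8, blue, green, red); there is no depth.
- optics.camera_params(name): a dict with "camera_matrix" (3x3 intrinsics, pixels), "view" (4x4, takes a point from world to camera coordinates); the wrist camera has in their place "hand_eye" (4x4, takes a point from camera to tool coordinates, whose origin is the TCP and whose axes are the flange's). Camera axes: x right, y up, looking along -z (the intrinsics and any distortion apply to the point x, -y, -z); pixel columns grow to the right and rows downward; lengths in mm; the calibration is good to about 2 mm. A picture is of the moment at which its call begins: read the wrist's pose just before it. camera_params takes no time and is no camera call.
- job.finish_job(): hands the job in; it is judged then, once.
Trained networks look in the newest picture that a camera, given by its name, has taken for a name from the list of things; names that differ only in an ending like _2 or _b are one class to them, and where a whole thing is asked for, a point or a joint stands for the part that bears it (a point fixed in the world has none). Each returns a list of dicts, best first, with "conf" (0 to 1); they miss things now and then, are a little off and sometimes report something else, mostly with a low value. They report only what shows in the picture. A call takes as long as a camera call. They do not tell look-alikes from the thing itself.
- optics.recognise(label, camera): "rect" ([left, top, width, height] in pixels, round what is visible of it).
- optics.mark_of(label, camera): "position" ([row, column] in pixels: a listed point, or the origin of a listed thing).
The state is a dict: "t": time; "qpos": joint angles; "qd": joint speeds; "joint_efforts": joint torques, N m; "tool_pos": TCP position; "tcp_rot": TCP orientation; "force": force on the tool from outside, world axes, zero at the start; "torque": the same for the moment, N m; "finger_gap": opening from 0.0 (shut) to 1.0 (fully open); "finger_force": force on a finger pad.
Only numpy, scipy, OpenCV 4.12 (cv2) and the standard library are available. Lean on these libraries where they do the work, as an engineer would, in place of code of your own. Each camera call takes 0.05 s, during which the arm holds its last target. There are 200 camera calls.

TASK

Get the tomatoes steaming: open the little countertop steamer's lid until it stays up by itself, put every tomato into the well and nothing else, and bring the sprung lid down under control all the way shut without letting it slam. Then press the key with as many raised dots as there are tomatoes in the well, so that it stays down and the blank off key pops up, and last wind the timer clockwise right round to its stop, taking fresh grips as needed.

Things in the scene. Friction and masses are not known exactly. Their poses are not given: they have to be found in the camera images.
- steamer: fixed countertop vegetable steamer of brushed steel, 300 mm deep (x), 300 mm wide (y). Origin under its middle, on the worktop. Own axes: -x is its front, where the operator's console is, +x its back, where the lid is hinged, +y its left seen from the front, z up; it may stand turned by some degrees. The console is a flat step along the whole front, x -149 to -52 mm, its top 70 mm above the worktop. Behind it is the well, rim 95 mm above the worktop
- well_floor (a point): centre of the well's flat slotted floor, 30 mm above the worktop, axes as the steamer's. The well is open at the top, inside 160 mm (x) by 236 mm (y), walls 65 mm high; four tomatoes fit side by side in two rows of two
- lid (a joint): angle of the glass lid in rad: 0 shut, 1.6 open against its stop, about upright. It turns about a line along the steamer's y through lid_hinge. An over-centre spring pulls it shut from below about 1.0 rad; beyond about 1.2 it pulls it open and keeps it there. Moving it takes up to 7 N at the handle; let go half way it slams at several rad/s: hold it until it is nearly down
- lid_handle (a point): middle of the lid's handle: a round black bar 14 mm thick and 104 mm long, along the steamer's y, held by a thin arm at each end 32 mm in front of the lid's front edge. It lies 208 mm from the hinge line, 104 mm above the worktop when the lid is shut; it can be taken from above with the fingers in front of and behind it, and turns in the fingers as the lid swings
- lid_hinge (a point): middle of the lid's hinge line, at the back of the steamer, 97 mm above the worktop, axes as the steamer's. With the lid shut its pane lies 79 mm above the well floor and its top 114 mm above the worktop
- key_off (a joint): travel in m of the blank (off) key, pressed down: 0 fully up, about 0.010 latched down, 0.014 its bottom stop. Five keys stand in a row along y on the console, 36 mm apart: blank at the left (+y), then one, two, three, four raised black dots. They are interlocked: one pressed to its bottom stop (5 to 6 N) stays latched when let go, and whichever was latched springs up. At the start the blank one is down
- key_1 (a joint): travel of the key with one raised dot, as for key_off
- key_2 (a joint): travel of the key with two raised dots, as for key_off
- key_3 (a joint): travel of the key with three raised dots, as for key_off
- key_4 (a joint): travel of the key with four raised dots, at the right end of the row, as for key_off
- timer_knob (a joint): angle of the wind-up timer in rad: 0 run down, grows clockwise seen from above, stop at 4.2 (240 degrees). Turning takes up to 0.12 N m; its clockwork holds it where it is let go
- timer_grip (a point): on the timer's upright axis, in the bar grip of its white knob, 103 mm above the worktop, at the left end of the console. The bar is 44 mm long, 14 mm thick, stands from 79 to 113 mm above the worktop over a disc of 42 mm, and lies along the steamer's x at angle 0 (turning with the knob)
- lemon: lemon, 72x57x58 mm, lying on the worktop: not for the steamer; origin under its middle
- garlic: garlic bulb, 56 mm across and high: not for the steamer; origin under its middle
- pump_dispenser: fixed white pump bottle standing on the worktop in the middle of the work, 110 mm across; its pump head stands 317 mm high and its spout sticks out 60 mm towards the robot and 40 mm to its left at 290 to 312 mm; to be kept clear of, or passed over; origin under its middle
- tomato_a: small red tomato, 56x58x62 mm with its stalk; origin at the middle of its underside, z up through the stalk (both turn with it if it rolls)
- tomato_b: large red tomato, 68x69x71 mm with its stalk; origin at the middle of its underside, z up through the stalk (both turn with it if it rolls); absent in some starts
- tomato_c: small red tomato, 56x58x62 mm with its stalk; origin at the middle of its underside, z up through the stalk (both turn with it if it rolls); absent in some starts
- tomato_d: large red tomato, 68x69x71 mm with its stalk; origin at the middle of its underside, z up through the stalk (both turn with it if it rolls); absent in some starts
- key_off_top (a point): middle of the top of key_off, a white cap 38 mm (x) by 29 mm (y), 18 mm proud of the console when up
- key_1_top (a point): middle of the top of key_1, a white cap 38 mm (x) by 29 mm (y), 18 mm proud of the console when up
- key_2_top (a point): middle of the top of key_2, a white cap 38 mm (x) by 29 mm (y), 18 mm proud of the console when up
- key_3_top (a point): middle of the top of key_3, a white cap 38 mm (x) by 29 mm (y), 18 mm proud of the console when up
- key_4_top (a point): middle of the top of key_4, a white cap 38 mm (x) by 29 mm (y), 18 mm proud of the console when up
There are look-alikes about, which are no part of the job. Leave any black look-alike of the tomato_c alone.

How it is judged:
By the outcome, as a careful person would: the job done as asked, in the order asked, and still so for the second after the job is handed in, with the robot touching nothing.
Of tomato_b, tomato_c, tomato_d only 1 to 3 are there at a start; the rules pass over those that are not, and their reading is None.
At some moment in a run one of tomato_a, tomato_b, tomato_c, tomato_d may be knocked a few centimetres aside while the robot is not near it.
It also fails if it takes over 210 s, if anything falls off the work surface, if the arm or the gripper's body presses on something with over 40 N, if the wrist force passes 120 N, or if a joint passes its speed limit or range.

## Working session

There is one attempt and no reset: what is moved stays moved. The work goes in short steps, Python scripts to look and compute and a tool call to move; the robot and the scene stay as the last step left them, time stands still between calls to the robot, and variables do not carry over. Pictures are saved under pics/ and viewed, at most 14 in all, crops included, and the job is handed in when it is done.

Besides the shell and the picture viewer there is one more tool, called after "Request:" by a JSON object that holds its "fn" and its "kwargs". send_rows: Moves the arm, as the interface text tells. Its arguments: {"type":"object","properties":{"commands":{"type":"array","items":{"type":"object","properties":{"grip":{"type":"number"},"x":{"type":"number"},"y":{"type":"number"},"z":{"type":"number"},"twist":{"type":"number"}}}}},"required":["commands"]}

```bash
ls; mkdir -p pics; cat > h.py <<'E'
import numpy as np, cv2
from workcell import read_state, optics, job
np.set_printoptions(precision=1,suppress=True)
def cam(name):
    p=optics.camera_params(name); K=np.array(p["camera_matrix"],float)
    if "view" in p: V=np.array(p["view"],float)
    else:
        s=read_state(); T=np.eye(4); T[:3,:3]=s["tcp_rot"]; T[:3,3]=s["tool_pos"]
        V=np.linalg.inv(T@np.array(p["hand_eye"],float))
    d=[p[k] for k in p if 'dist' in k.lower()]
    return K,V,(np.array(d[0],float) if d else None)
def ray(c,rc):
    K,V,d=c; u=cv2.undistortPoints(np.array([[[rc[1],rc[0]]]],float),K,d)[0,0]
    C=np.linalg.inv(V); D=C[:3,:3]@np.array([u[0],-u[1],-1.]); return C[:3,3],D
def onz(c,rc,z):
    o,D=ray(c,rc); return o+D*(z-o[2])/D[2]
def proj(c,P):
    K,V,d=c; q=V[:3,:3]@np.array(P,float)+V[:3,3]; q=np.array([[q[0],-q[1],-q[2]]])
    r=cv2.projectPoints(q,np.zeros(3),np.zeros(3),K,d)[0][0,0]; return r[::-1]
def tri(rs):
    A=np.zeros((3,3));b=np.zeros(3)
    for o,D in rs:
        D=D/np.linalg.norm(D);M=np.eye(3)-np.outer(D,D);A+=M;b+=M@o
    return np.linalg.solve(A,b)
E
python3 - <<'E'
from h import *
s=read_state();print(s)
for n in("scene","side","wrist"):
    im=optics.get_image(n);cv2.imwrite(f"pics/{n}0.png",im);p=optics.camera_params(n);print(n,p.keys());print(np.array(p["camera_matrix"]))
    k="view" if "view" in p else "hand_eye";print(np.array(p[k]))
    print(ray(cam(n),(192,256)))
    if n!="wrist":
        for l in("tomato_a","lemon","garlic","pump_dispenser","steamer","lid_handle","timer_grip","key_off_top","key_4_top","well_floor","lid_hinge"):
            print(l,[(np.round(m["position"]),round(m["conf"],2)) for m in optics.mark_of(l,n)])
E
```

```text
pics
{'t': 0.0, 'qpos': array([-12.8,  18. ,  85.9,  -0. ,  76.3, -12.8]), 'qd': array([-0.1,  0.1, -0.1, -0.1, -0.1, -0. ]), 'joint_efforts': array([ -0. , -41.2, -26. ,  -0. ,   0. ,  -0. ]), 'tool_pos': array([524.7,   0. , 230.7]), 'tcp_rot': array([[ 0.,  1., -0.],
       [ 1., -0.,  0.],
       [ 0., -0., -1.]]), 'force': array([ 0.1,  0.9, -0.1]), 'torque': array([-0.,  0., -0.]), 'finger_force': 0.0, 'finger_gap': 1.0025971958931126}
scene dict_keys(['camera_matrix', 'view'])
[[482.9   0.  253.1]
 [  0.  482.9 192.5]
 [  0.    0.    1. ]]
[[   -0.9    -0.5     0.    431. ]
 [    0.2    -0.4     0.9  -228.6]
 [   -0.4     0.8     0.5 -1493.8]
 [    0.      0.      0.      1. ]]
(array([-230.8, 1265.7,  902.3]), array([ 0.4, -0.8, -0.5]))
tomato_a [(array([195., 302.]), 0.69), (array([199., 233.]), 0.66), (array([177., 311.]), 0.5), (array([175., 276.]), 0.47)]
lemon [(array([199., 237.]), 0.75), (array([214., 285.]), 0.62), (array([182., 246.]), 0.39)]
garlic [(array([210., 255.]), 0.68), (array([181., 243.]), 0.59)]
pump_dispenser [(array([239., 228.]), 0.68)]
steamer [(array
[... 955 characters left out ...]
51., 185.]), 0.75), (array([173., 312.]), 0.3), (array([224., 154.]), 0.16)]
pump_dispenser []
steamer [(array([221., 343.]), 0.98)]
lid_handle [(array([179., 347.]), 0.83)]
timer_grip [(array([168., 375.]), 0.54)]
key_off_top [(array([173., 348.]), 0.44)]
key_4_top [(array([174., 299.]), 0.66), (array([168., 375.]), 0.43)]
well_floor [(array([238., 238.]), 0.63)]
lid_hinge [(array([243., 359.]), 0.57)]
wrist dict_keys(['camera_matrix', 'hand_eye'])
[[292.9   0.  256.6]
 [  0.  292.9 200. ]
 [  0.    0.    1. ]]
[[  -0.     1.     0.3   70.7]
 [   1.     0.     0.     0.6]
 [  -0.     0.3   -1.  -143.9]
 [   0.     0.     0.     1. ]]
(array([525.6,  70.7, 375.2]), array([-0. , -0.2, -1. ]))
```

View pictures.

View pics/scene0.png

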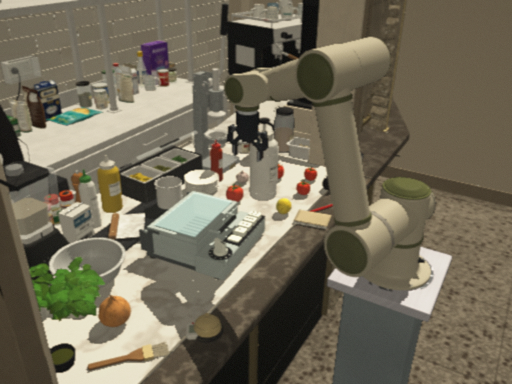

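View pics/side0.png

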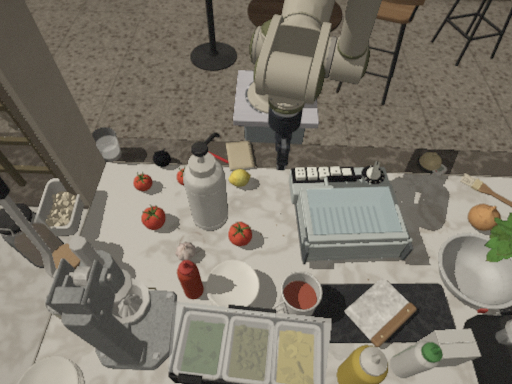

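```bash
python3 - <<'E'
import cv2,numpy as np
a=cv2.imread("pics/side0.png")[130:290,90:290]; b=cv2.imread("pics/scene0.png")[150:290,130:340]
cv2.imwrite("pics/c0.png",cv2.resize(a,None,fx=3.6,fy=3.6,interpolation=cv2.INTER_CUBIC))
cv2.imwrite("pics/c1.png",cv2.resize(b,None,fx=3.8,fy=3.8,interpolation=cv2.INTER_CUBIC))
from h import *
cs,cd=cam("scene"),cam("side")
print(np.linalg.inv(cs[1])[:3,3],np.linalg.inv(cd[1])[:3,3])
for n,p in dict(small1=(183,142),behind=(176,184),big1=(218,153),big2=(235,240),black=(158,162),lemon=(178,238),garlic=(250,186)).items(): print(n,onz(cd,p,30))
for l in ("tomato_a","lemon","garlic","timer_grip","pump_dispenser"):
  for n in ("side","scene"):
    print(l,n,[(np.round(m["rect"]),round(m["conf"],2)) for m in optics.recognise(l,n)])
hs=(179,347);hr=(226,224)
print("handle",tri([ray(cd,hs),ray(cs,hr)]),onz(cd,hs,104),onz(cs,hr,104))
print("steamer",onz(cd,(221,343),0),onz(cs,(244,207),0))
print("knob",onz(cd,(168,375),103),onz(cs,(242,219),103))
print("hinge",onz(cd,(243,359),97))
E
```

```text
[-230.8 1265.7  902.3] [1136.9  -50.   950.2]
small1 [ 474.8 -417.1   30. ]
behind [ 441.  -290.5   30. ]
big1 [ 599.4 -357.6   30. ]
big2 [643.9 -99.8  30. ]
black [ 370.4 -373.8   30. ]
lemon [ 440.7 -118.8   30. ]
garlic [ 697.4 -246.2   30. ]
tomato_a side [(array([130., 175.,  23.,  17.]), 0.8), (array([228., 220.,  24.,  28.]), 0.8), (array([140., 208.,  25.,  22.]), 0.7), (array([152., 146.,  15.,  20.]), 0.55), (array([178., 167.,   6.,  20.]), 0.42)]
tomato_a scene [(array([295., 183.,  16.,  13.]), 0.73), (array([225., 182.,  19.,  17.]), 0.59), (array([322., 174.,   9.,  16.]), 0.55), (array([302., 164.,  17.,  17.]), 0.42), (array([275., 163.,   6.,  15.]), 0.4), (array([239., 220.,  14.,  11.]), 0.36)]
lemon side [(array([230., 169.,  19.,  18.]), 0.5), (array([305., 175., 103.,  70.]), 0.25)]
lemon scene [(array([277., 198.,  12.,  14.]), 0.5)]
garlic side [(array([175., 241.,  14.,  19.]), 0.52)]
garlic scene [(array([215., 235.,  13.,  25.]), 0.28)]
timer_grip side [(array([366., 160.,  14.,  19.]), 0.57)]
timer_grip scene [(array([233., 224.,  17.,  14.]), 0.65), (array([213., 239.,  16.,  18.]), 0.57)]
pump_dispenser side [(array([341., 168.,  10.,   6.]), 0.18)]
pump_dispenser scene [(array([250., 210.,  14.,  11.]), 0.53)]
handle [483.3 207.2 100.8] [484.8 205.6 104. ] [480.8 212.6 104. ]
steamer [565.9 207.6   0. ] [560.  197.3   0. ]
knob [438.3 294.7 103. ] [445.7 292.5 103. ]
hinge [689.3 216.6  97. ]
```

View pics/c0.png

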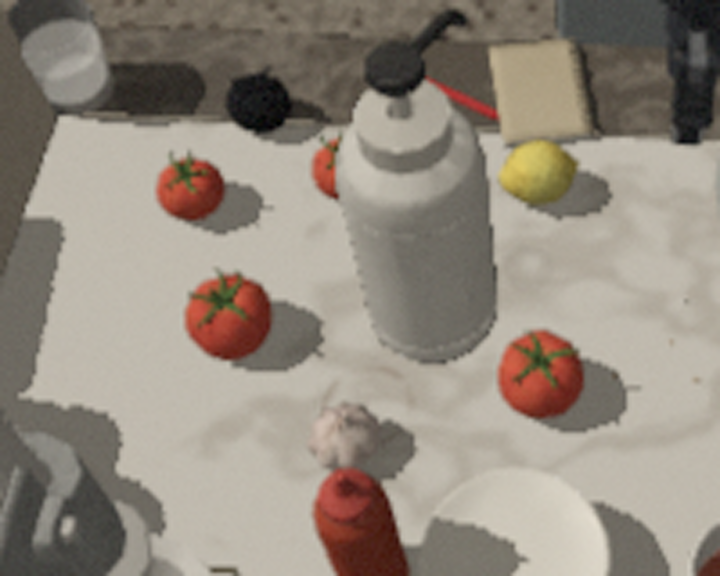

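View pics/c1.png

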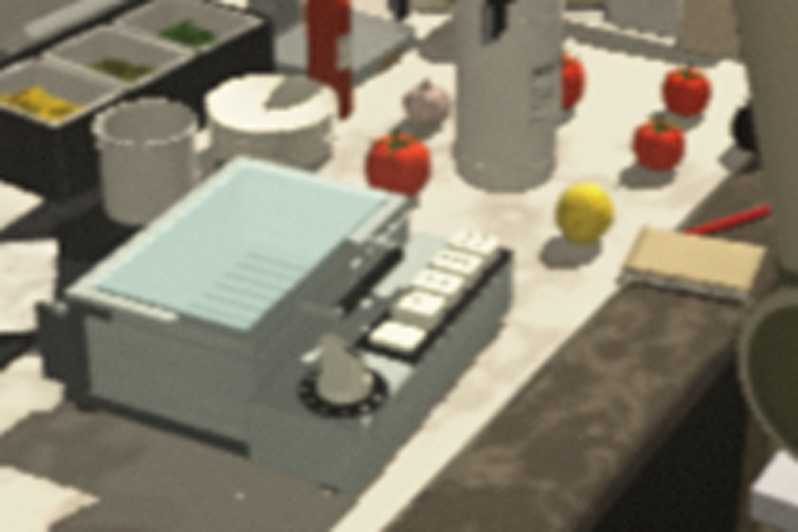

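Request:
{"fn": "send_rows", "kwargs": {"commands": [{"grip": -1,"x": 15,"y": -2,"z": -10},{"grip": -1,"x": 15,"y": -2,"z": -10},{"grip": -1,"x": 15,"y": -2,"z": -10},{"grip": -1,"x": 15,"y": -2,"z": -10},{"grip": -1,"x": 15,"y": -2,"z": -10},{"grip": -1,"x": 15,"y": -2,"z": -10},{"grip": -1,"x": 15,"y": -2,"z": -10}]}}

```text
schema error: expected keys grip, x, y, z, twist
```

```bash
python3 - <<'E'
from h import *
s=read_state();print(s["t"],s["tool_pos"],s["tcp_rot"])
im=optics.get_image("wrist");cv2.imwrite("pics/w1.png",cv2.resize(im,None,fx=1.5,fy=1.5))
c=cam("wrist")
for l,z in(("lid_handle",104),("timer_grip",103),("key_off_top",78),("key_1_top",88),("key_2_top",88),("key_3_top",88),("key_4_top",88),("well_floor",30),("lid_hinge",97),("steamer",0)):
    print(l,[(np.round(m["position"],1),round(m["conf"],2),onz(c,m["position"],z)) for m in optics.mark_of(l,"wrist")])
E
```

```text
1.75 [525.    0.  231.3] [[-0.  1. -0.]
 [ 1.  0.  0.]
 [ 0. -0. -1.]]
lid_handle []
timer_grip []
key_off_top [(array([256.4, 192.8]), 0.55, array([454.4, -79.1,  78. ]))]
key_1_top []
key_2_top [(array([ 27.8, 166.5]), 0.93, array([447.1, 145.5,  88. ]))]
key_3_top [(array([ 74.5, 170.6]), 0.97, array([447.6, 107.7,  88. ]))]
key_4_top [(array([111.3, 178.4]), 0.57, array([452.3,  75.7,  88. ]))]
well_floor []
lid_hinge [(array([ 28. , 165.9]), 0.49, array([449., 143.,  97.]))]
steamer []
```

View pics/w1.png

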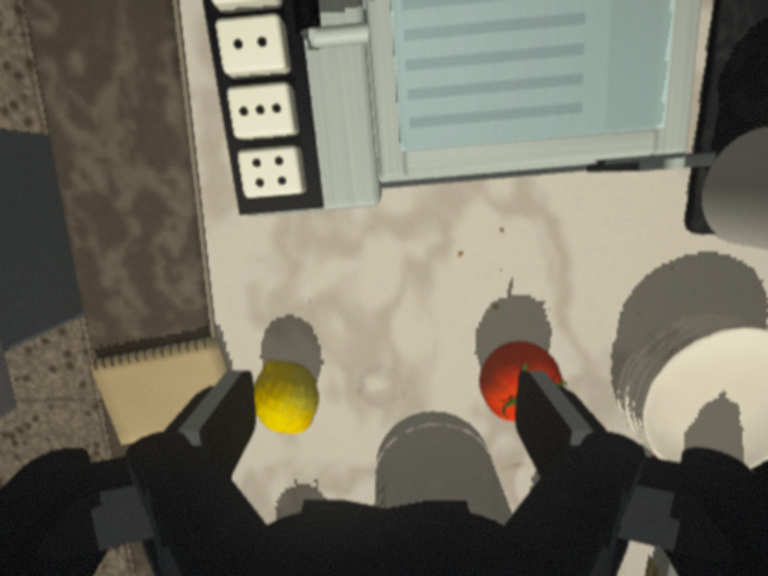

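Request:
{"fn": "send_rows", "kwargs": {"commands": [{"grip": -1,"x": 15,"y": -2,"z": -10,"twist": 0},{"grip": -1,"x": 15,"y": -2,"z": -10,"twist": 0},{"grip": -1,"x": 15,"y": -2,"z": -10,"twist": 0},{"grip": -1,"x": 15,"y": -2,"z": -10,"twist": 0},{"grip": -1,"x": 15,"y": -2,"z": -10,"twist": 0},{"grip": -1,"x": 15,"y": -2,"z": -10,"twist": 0},{"grip": -1,"x": 15,"y": -2,"z": -10,"twist": 0}]}}

```text
t: 2.88
tool_pos: [505.0, 149.9, 330.8]
tcp_rot: [[-0.001, 1.0, -0.0], [1.0, 0.001, -0.0], [-0.0, -0.0, -1.0]]
force: [-0.1, 0.0, -0.8]
finger_gap: 0.994
finger_force: 0.0
```

```bash
python3 - <<'E'
from h import *
s=read_state();print(s["t"],s["tool_pos"],s["tcp_rot"])
im=optics.get_image("wrist");cv2.imwrite("pics/w2.png",cv2.resize(im,None,fx=1.5,fy=1.5))
c=cam("wrist")
for l,z in(("lid_handle",104),("timer_grip",103),("key_off_top",78),("key_1_top",88),("key_4_top",88),("well_floor",30),("lid_hinge",97)):
    print(l,[(np.round(m["position"],1),round(m["conf"],2),onz(c,m["position"],z)) for m in optics.mark_of(l,"wrist")])
E
```

```text
2.8833 [505.  149.9 330.8] [[-0.  1. -0.]
 [ 1.  0. -0.]
 [-0. -0. -1.]]
lid_handle [(array([137.2, 234.9]), 0.71, array([478.5, 195.5, 104. ]))]
timer_grip [(array([ 43.3, 200.7]), 0.78, array([441.6, 300.7, 103. ])), (array([227.5, 217.8]), 0.67, array([452.6,  75.7, 103. ]))]
key_off_top [(array([122.3, 212. ]), 0.59, array([447. , 212.9,  78. ]))]
key_1_top []
key_4_top [(array([226.3, 218.5]), 0.64, array([451.5,  71.7,  88. ]))]
well_floor []
lid_hinge [(array([123.5, 401.4]), 0.95, array([685.6, 211.5,  97. ]))]
```

View pics/w2.png

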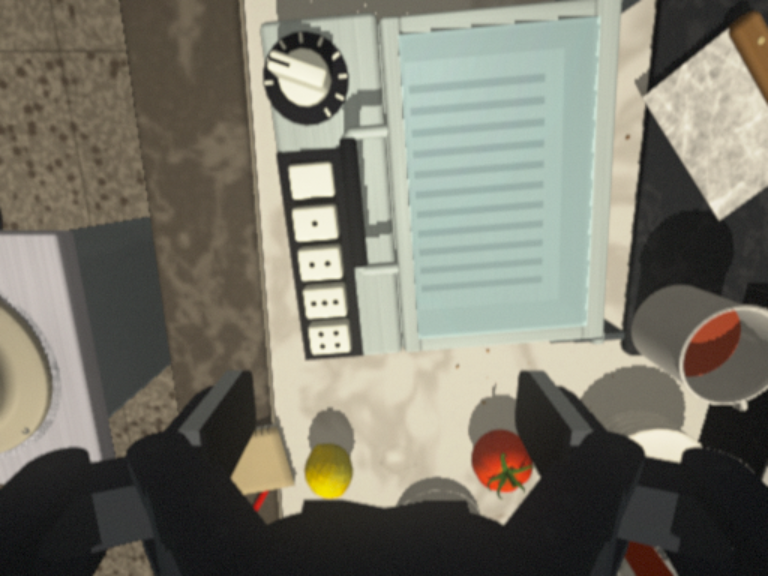

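```bash
python3 - <<'E'
from h import *
c=cam("wrist")
f=lambda u,v,z:onz(c,(v/1.5,u/1.5),z)
for n,u,v,z in(("bar top end",348,140,107),("bar bot",362,266,107),("mid",355,203,107),("key0",312,181,78),("key1",316,223,88),("key2",320,264,88),("key3",325,302,88),("key4",329,339,88),("disc",306,77,75),("console corner",305,358,70),("console L",262,25,70)):
    print(n,f(u,v,z))
im=cv2.imread("pics/w2.png")[0:380,230:420];cv2.imwrite("pics/w2c.png",cv2.resize(im,None,fx=1.5,fy=1.5))
cd=cam("side");print(proj(cd,(478.5,195.5,107)),proj(cd,(482,207,107)))
m=optics.mark_of("lid_handle","side")
# wrist images of tomato b
print([ (onz(c,m["position"],0),m["conf"]) for m in optics.mark_of("tomato_a","wrist")])
E
```

```text
bar top end [476.7 246.8 107. ]
bar bot [486.1 145.7 107. ]
mid [481.2 198.2 107. ]
key0 [442.2 215.3  78. ]
key1 [445.6 180.1  88. ]
key2 [447.5 143.8  88. ]
key3 [450.6 108.4  88. ]
key4 [453.   72.2  88. ]
disc [440.6 298.3  75. ]
console corner [425.9  45.2  70. ]
console L [406.  337.8  70. ]
[176.5 343.5] [177.6 347.6]
[(array([ 645.2, -111.4,   -0. ]), 0.88), (array([440. ,  42.1,   0. ]), 0.74)]
```

Request:
{"fn": "send_rows", "kwargs": {"commands": [{"grip": 0.44,"x": 6.2,"y": -2.5,"z": 5,"twist": -0.075},{"grip": 0.44,"x": 6.2,"y": -2.5,"z": 10,"twist": -0.075},{"grip": 0.44,"x": 6.2,"y": -2.5,"z": 15,"twist": -0.075},{"grip": 0.44,"x": 6.2,"y": -2.5,"z": 15,"twist": -0.075},{"grip": 0.44,"x": 6.2,"y": -2.5,"z": 15,"twist": -0.075},{"grip": 0.44,"x": 6.2,"y": -2.5,"z": 15,"twist": -0.075},{"grip": 0.44,"x": 6.2,"y": -2.5,"z": 15,"twist": -0.075},{"grip": 0.44,"x": 6.2,"y": -2.5,"z": 15,"twist": -0.075},{"grip": 0.44,"x": 6.2,"y": -2.5,"z": 15,"twist": -0.075}]}}

```text
t: 4.13
tool_pos: [481.2, 211.8, 183.5]
tcp_rot: [[-0.074, 0.997, 0.004], [0.997, 0.074, 0.001], [0.0, 0.004, -1.0]]
force: [-0.1, 0.2, -0.4]
finger_gap: 0.281
finger_force: 0.0
```

```bash
python3 - <<'E'
from h import *
s=read_state();print(s["t"],s["tool_pos"],s["tcp_rot"],s["finger_gap"])
im=optics.get_image("wrist");cv2.imwrite("pics/w3.png",cv2.resize(im,None,fx=1.5,fy=1.5))
c=cam("wrist")
for l,z in(("lid_handle",104),("timer_grip",103),):
    print(l,[(np.round(m["position"],1),round(m["conf"],2),onz(c,m["position"],z)) for m in optics.mark_of(l,"wrist")])
E
```

```text
4.1333 [481.2 211.8 183.5] [[-0.1  1.   0. ]
 [ 1.   0.1  0. ]
 [ 0.   0.  -1. ]] 0.2811719020895024
lid_handle [(array([225.9, 251.2]), 0.82, array([478.6, 197. , 104. ]))]
timer_grip [(array([ 84.5, 205.6]), 0.95, array([438.7, 301.8, 103. ]))]
```

View pics/w3.png

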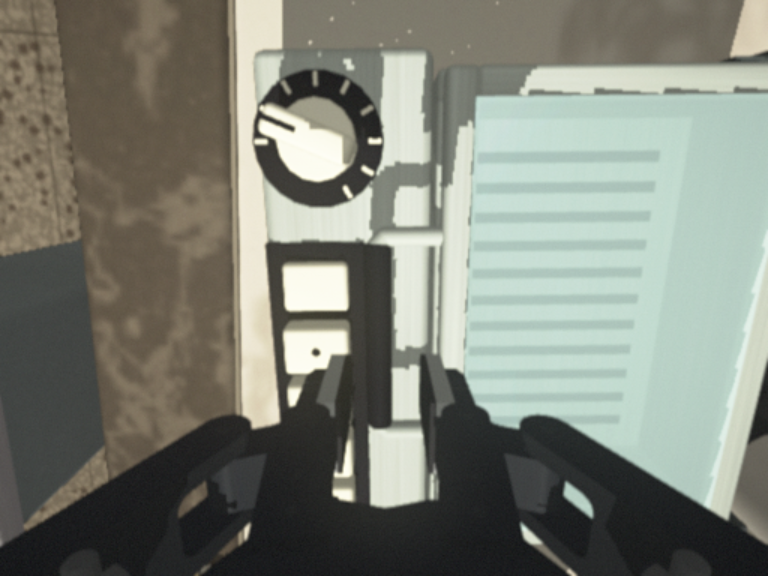

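Request:
{"fn": "send_rows", "kwargs": {"commands": [{"grip": 0.44,"x": 0,"y": -0.2,"z": 2,"twist": 0},{"grip": 0.44,"x": 0,"y": -0.2,"z": 4,"twist": 0},{"grip": 0.44,"x": 0,"y": -0.2,"z": 6,"twist": 0},{"grip": 0.44,"x": 0,"y": -0.2,"z": 7.5,"twist": 0},{"grip": 0.44,"x": 0,"y": -0.2,"z": 8.5,"twist": 0},{"grip": 0.44,"x": 0,"y": -0.2,"z": 9.2,"twist": 0},{"grip": 0.44,"x": 0,"y": -0.2,"z": 9.2,"twist": 0},{"grip": 0.44,"x": 0,"y": -0.2,"z": 9.2,"twist": 0}]}}

```text
t: 4.95
tool_pos: [478.4, 211.9, 89.8]
tcp_rot: [[-0.075, 0.997, 0.001], [0.997, 0.075, 0.0], [0.0, 0.001, -1.0]]
force: [0.7, -1.4, 0.3]
finger_gap: 0.279
finger_force: 0.0
```

Request:
{"fn": "send_rows", "kwargs": {"commands": [{"grip": 1,"x": 0,"y": 0,"z": 0,"twist": 0},{"grip": 1,"x": 0,"y": 0,"z": 0,"twist": 0},{"grip": 1,"x": 0,"y": 0,"z": 0,"twist": 0},{"grip": 1,"x": 0,"y": 0,"z": 0,"twist": 0},{"grip": 1,"x": 0,"y": 0,"z": 0,"twist": 0},{"grip": 1,"x": 0,"y": 0,"z": 0,"twist": 0},{"grip": 1,"x": 0,"y": 0,"z": 0,"twist": 0}]}}

```text
t: 5.53
tool_pos: [477.9, 211.9, 90.3]
tcp_rot: [[-0.075, 0.997, 0.0], [0.997, 0.075, -0.0], [-0.0, 0.0, -1.0]]
force: [-4.7, 0.5, 6.7]
finger_gap: 0.138
finger_force: 58.7
```

Request:
{"fn": "send_rows", "kwargs": {"commands": [{"grip": 1,"x": 0,"y": 0.1,"z": -1.3,"twist": 0},{"grip": 1,"x": 0,"y": 0.27,"z": -2.7,"twist": 0},{"grip": 1,"x": 0,"y": 0.54,"z": -4.0,"twist": 0},{"grip": 1,"x": 0,"y": 0.88,"z": -5.3,"twist": 0},{"grip": 1,"x": 0,"y": 1.33,"z": -6.6,"twist": 0},{"grip": 1,"x": 0,"y": 1.83,"z": -7.85,"twist": 0},{"grip": 1,"x": 0,"y": 2.45,"z": -9.1,"twist": 0},{"grip": 1,"x": 0,"y": 3.1,"z": -10.25,"twist": 0},{"grip": 1,"x": 0,"y": 3.87,"z": -11.35,"twist": 0},{"grip": 1,"x": 0,"y": 4.67,"z": -12.45,"twist": 0},{"grip": 1,"x": 0,"y": 5.57,"z": -13.45,"twist": 0},{"grip": 1,"x": 0,"y": 6.5,"z": -14.4,"twist": 0}]}}

```text
t: 6.53
tool_pos: [538.3, 217.0, 234.9]
tcp_rot: [[-0.076, 0.997, -0.012], [0.997, 0.076, -0.001], [-0.0, -0.012, -1.0]]
force: [-27.4, -3.1, 13.4]
finger_gap: 0.136
finger_force: 59.2
```

```bash
python3 - <<'E'
from h import *
s=read_state();print(s["t"],s["tool_pos"],s["force"],s["torque"],s["finger_gap"])
E
```

```text
6.5333 [538.3 217.  234.9] [-27.4  -3.1  13.4] [-0.4  5.1  0.1] 0.13558566872716626
```

Request:
{"fn": "send_rows", "kwargs": {"commands": [{"grip": 1,"x": 0,"y": 0.8,"z": -1.1,"twist": 0},{"grip": 1,"x": 0,"y": 1.85,"z": -2.0,"twist": 0},{"grip": 1,"x": 0,"y": 2.95,"z": -2.75,"twist": 0},{"grip": 1,"x": 0,"y": 4.1,"z": -3.45,"twist": 0},{"grip": 1,"x": 0,"y": 5.35,"z": -4.05,"twist": 0},{"grip": 1,"x": 0,"y": 6.6,"z": -4.6,"twist": 0},{"grip": 1,"x": 0,"y": 7.9,"z": -5.05,"twist": 0},{"grip": 1,"x": 0,"y": 9.2,"z": -5.4,"twist": 0},{"grip": 1,"x": 0,"y": 10.5,"z": -5.7,"twist": 0},{"grip": 1,"x": 0,"y": 11.8,"z": -5.9,"twist": 0},{"grip": 1,"x": 0,"y": 12.9,"z": -6.0,"twist": 0},{"grip": 1,"x": 0,"y": 13.6,"z": -6.0,"twist": 0}]}}

```text
t: 7.53
tool_pos: [679.0, 228.8, 296.2]
tcp_rot: [[-0.077, 0.997, 0.005], [0.997, 0.077, 0.004], [0.004, 0.005, -1.0]]
force: [-0.0, 8.3, 11.2]
finger_gap: 0.134
finger_force: 64.1
```

```bash
python3 - <<'E'
from h import *
s=read_state();print(s["t"],s["tool_pos"],s["force"],s["torque"],s["finger_gap"],s["qpos"])
for n in("scene","side"): cv2.imwrite(f"pics/{n}1.png",optics.get_image(n))
a=cv2.imread("pics/scene1.png")[130:290,110:310]
cv2.imwrite("pics/c2.png",cv2.resize(a,None,fx=3.6,fy=3.6))
E
```

```text
7.5333 [679.  228.8 296.2] [-0.   8.3 11.2] [1.3 0.5 0. ] 0.1338369276589569 [  9.2  44.5  34.5   0.2 100.7   4.8]
```

View pics/c2.png

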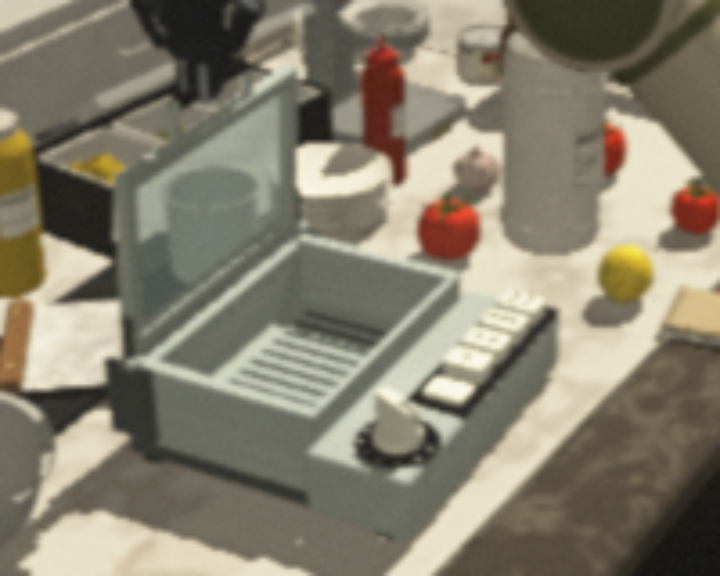

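Request:
{"fn": "send_rows", "kwargs": {"commands": [{"grip": 0.4,"x": 0,"y": 0,"z": 0,"twist": 0},{"grip": 0.3,"x": 0,"y": 0,"z": 0,"twist": 0},{"grip": 0.3,"x": 0,"y": 0,"z": 0,"twist": 0},{"grip": 0.3,"x": 0,"y": 0,"z": -1.5,"twist": 0},{"grip": 0.3,"x": 0,"y": 0,"z": -3,"twist": 0},{"grip": 0.3,"x": 0,"y": -0.5,"z": -5,"twist": 0},{"grip": 0.3,"x": 0,"y": -1,"z": -7,"twist": 0},{"grip": 0.3,"x": 0,"y": -4,"z": -7,"twist": 0},{"grip": 0.3,"x": 0,"y": -8,"z": -7,"twist": 0},{"grip": 0.3,"x": 0,"y": -12,"z": -7,"twist": 0}]}}

```text
t: 8.47
tool_pos: [567.4, 217.9, 361.8]
tcp_rot: [[-0.074, 0.997, -0.002], [0.997, 0.074, -0.001], [-0.001, -0.002, -1.0]]
force: [1.0, 0.1, 1.0]
finger_gap: 0.345
finger_force: 0.0
```

```bash
python3 - <<'E'
from h import *
s=read_state();print(s["t"],s["tool_pos"],s["force"],s["finger_gap"],s["qpos"])
im=optics.get_image("wrist")
c=cam("wrist")
for l,z in(("well_floor",30),("tomato_a",0)):
    print(l,[(np.round(m["position"],1),round(m["conf"],2),onz(c,m["position"],z)) for m in optics.mark_of(l,"wrist")])
cs,cd=cam("scene"),cam("side")
optics.get_image("side");sd=[m for m in optics.recognise("tomato_a","side")]
optics.get_image("scene");sc=[m for m in optics.recognise("tomato_a","scene")]
ctr=lambda m:(m["rect"][1]+m["rect"][3]/2,m["rect"][0]+m["rect"][2]/2)
S=[(ctr(m),m["conf"],onz(cd,ctr(m),30)) for m in sd];T=[(ctr(m),m["conf"],onz(cs,ctr(m),30)) for m in sc]
for a in S:print("side",a)
for a in T:print("scene",a)
print("lidhandle",[ (m["position"],m["conf"]) for m in optics.mark_of("lid_handle","scene")])
E
```

```text
8.4667 [567.4 217.9 361.8] [1.  0.1 1. ] 0.34490670316385486 [10.  26.9 54.  -0.  99.2  5.8]
well_floor [(array([171.7, 276.3]), 0.59, array([585.5, 203.8,  30. ]))]
tomato_a [(array([324.2, 280.5]), 0.85, array([ 625.4, -112.9,    0. ]))]
side ((232.75, 241.15), 0.97, array([636.5, -96.9,  30. ]))
side ((218.6, 153.45), 0.67, array([ 601.4, -355.9,   30. ]))
side ((184.75, 139.5), 0.58, array([ 481.9, -423.4,   30. ]))
side ((175.55, 180.2), 0.58, array([ 439.8, -302.8,   30. ]))
side ((158.10000000000002, 162.4), 0.57, array([ 370.7, -372.5,   30. ]))
scene ((182.3, 329.95), 0.71, array([ 366.2, -378.9,   30. ]))
scene ((190.5, 232.85), 0.59, array([ 659. , -116.8,   30. ]))
scene ((172.95, 311.20000000000005), 0.53, array([ 465.7, -418. ,   30. ]))
scene ((188.70000000000002, 304.35), 0.47, array([ 430.2, -275. ,   30. ]))
scene ((248.95000000000002, 219.6), 0.36, array([484.2, 234.8,  30. ]))
lidhandle [([151.9, 161.7], 0.85)]
```

Request:
{"fn": "send_rows", "kwargs": {"commands": [{"grip": 0.3,"x": -4,"y": 0,"z": 0,"twist": -0.12},{"grip": 0.3,"x": -8,"y": 0,"z": 0,"twist": -0.25},{"grip": 0.3,"x": -12,"y": 0,"z": 0,"twist": -0.37},{"grip": -1,"x": -16,"y": 1,"z": 0,"twist": -0.5},{"grip": -1,"x": -20,"y": 2,"z": 3,"twist": -0.62},{"grip": -1,"x": -24,"y": 3,"z": 6,"twist": -0.75},{"grip": -1,"x": -25.4,"y": 3.9,"z": 10,"twist": -0.87},{"grip": -1,"x": -25.4,"y": 3.9,"z": 10,"twist": -1.0},{"grip": -1,"x": -25.4,"y": 3.9,"z": 10,"twist": -1.12},{"grip": -1,"x": -25.4,"y": 3.9,"z": 10,"twist": -1.25},{"grip": -1,"x": -25.4,"y": 3.9,"z": 10,"twist": -1.37},{"grip": -1,"x": -25.4,"y": 3.9,"z": 10,"twist": -1.5}]}}

```text
t: 9.87
tool_pos: [627.2, -32.4, 262.9]
tcp_rot: [[-1.0, 0.02, -0.0], [0.02, 1.0, -0.0], [0.0, -0.0, -1.0]]
force: [0.8, 0.1, -0.1]
finger_gap: 0.996
finger_force: 0.0
```

```bash
cat > look.py <<'E'
from h import *
import sys
def look(save=None):
    s=read_state();im=optics.get_image("wrist");c=cam("wrist");p=s["tool_pos"];R=np.array(s["tcp_rot"])
    print(s["t"],p,R.tolist()[0][:2],s["finger_gap"],s["qpos"])
    # red blobs
    hsv=cv2.cvtColor(im,cv2.COLOR_BGR2HSV)
    m=(((hsv[...,0]<8)|(hsv[...,0]>172))&(hsv[...,1]>140)&(hsv[...,2]>70)).astype(np.uint8)
    m=cv2.morphologyEx(m,cv2.MORPH_CLOSE,np.ones((9,9)))
    n,l,st,ce=cv2.connectedComponentsWithStats(m)
    for i in range(1,n):
        if st[i,4]>150:
            print("blob",st[i][:4],"area",st[i,4],"z30:",onz(c,(st[i,1]+st[i,3]/2,st[i,0]+st[i,2]/2),32))
    if save: cv2.imwrite(save,im)
    for q in optics.mark_of("tomato_a","wrist"): print("mark",np.round(q["position"]),round(q["conf"],2),onz(c,q["position"],0))
    for q in optics.recognise("tomato_a","wrist"):
        r=q["rect"];print("rect",np.round(r),round(q["conf"],2),onz(c,(r[1]+r[3]/2,r[0]+r[2]/2),32))
if __name__=="__main__": look(sys.argv[1] if len(sys.argv)>1 else None)
E
python3 look.py pics/w4.png; python3 - <<'E'
from h import *
cd,cs=cam("side"),cam("scene")
print("pump front edge",onz(cd,(227,209),0),"scene base bottom",onz(cs,(198,263),0), "cap", proj(cd,(570,-210,300)),tri([ray(cd,(150,199)),ray(cs,(135,262))]))
E
```

```text
9.8667 [627.2 -32.4 262.9] [-0.9997940155567178, 0.02029580099359397] 0.9959513403593636 [ -13.6   30.5   62.8   -0.    86.8 -102.5]
blob [ 0  0 58 43] area 1466 z30: [ 451.  -286.8   32. ]
blob [178 159  53  52] area 1778 z30: [643.6 -99.5  32. ]
blob [305 306  52  30] area 1109 z30: [855.9  78.   32. ]
blob [ 75 360  22  15] area 211 z30: [ 937.8 -306.2   32. ]
mark [20. 44.] 0.83 [ 440.3 -289.7    0. ]
mark [181. 209.] 0.72 [644.7 -98.6   0. ]
rect [ 1.  0. 59. 42.] 0.96 [ 450.3 -285.    32. ]
rect [178. 161.  57.  49.] 0.56 [644.  -97.3  32. ]
pump front edge [ 605.2 -195.4    0. ] scene base bottom [ 556.8 -173.2    0. ] cap [150.9 193. ] [ 559.3 -189.6  267.9]
```

View pics/w4.png

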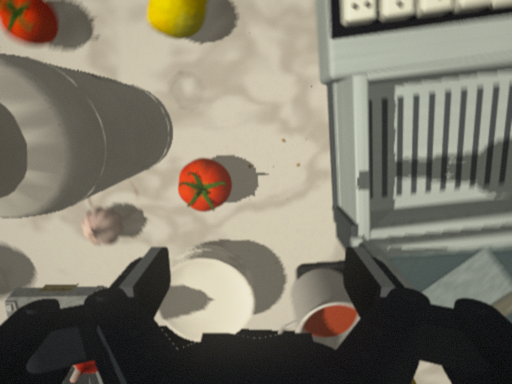

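Request:
{"fn": "send_rows", "kwargs": {"commands": [{"grip": -1,"x": -1.8,"y": -4,"z": 2,"twist": 0},{"grip": -1,"x": -1.8,"y": -6.6,"z": 5,"twist": 0},{"grip": -1,"x": -1.8,"y": -6.6,"z": 9,"twist": 0},{"grip": -1,"x": -1.8,"y": -6.6,"z": 12,"twist": 0},{"grip": -1,"x": -1.8,"y": -6.6,"z": 12,"twist": 0},{"grip": -1,"x": -1.8,"y": -6.6,"z": 12,"twist": 0}]}}

```text
t: 10.52
tool_pos: [642.5, -98.2, 143.0]
tcp_rot: [[-1.0, 0.029, -0.002], [0.029, 1.0, 0.001], [0.002, 0.001, -1.0]]
force: [-0.1, -0.4, 0.8]
finger_gap: 0.999
finger_force: 0.0
```

```bash
python3 look.py; python3 - <<'E'
from h import *
c=cam("wrist")
E
```

```text
10.5167 [642.5 -98.2 143. ] [-0.9995906443263508, 0.028548142575072925] 0.9985122951496711 [ -19.    37.9   68.5   -0.    73.8 -107.4]
blob [216 158  75  77] area 3702 z30: [644.7 -99.8  32. ]
blob [156 310  24  27] area 377 z30: [ 778.8 -192.9   32. ]
mark [192. 252.] 0.65 [ 648.2 -101.6    0. ]
rect [217. 161.  75.  72.] 0.93 [645.  -98.8  32. ]
```

Request:
{"fn": "send_rows", "kwargs": {"commands": [{"grip": -1,"x": -0.2,"y": -0.1,"z": 4,"twist": 0},{"grip": -1,"x": -0.2,"y": -0.1,"z": 8,"twist": 0},{"grip": -1,"x": -0.2,"y": -0.1,"z": 11,"twist": 0},{"grip": -1,"x": -0.2,"y": -0.1,"z": 12.6,"twist": 0},{"grip": -1,"x": -0.2,"y": -0.1,"z": 12.6,"twist": 0},{"grip": 0,"x": -0.2,"y": -0.1,"z": 12.6,"twist": 0},{"grip": 0.5,"x": -0.2,"y": -0.1,"z": 12.6,"twist": 0},{"grip": 0.5,"x": -0.2,"y": -0.1,"z": 12.6,"twist": 0},{"grip": 0.5,"x": -0.2,"y": -0.1,"z": 12.6,"twist": 0},{"grip": 0.5,"x": -0.2,"y": -0.1,"z": 12.6,"twist": 0}]}}

```text
t: 11.5
tool_pos: [646.6, -99.8, 21.3]
tcp_rot: [[-1.0, 0.026, 0.006], [0.026, 1.0, -0.002], [-0.007, -0.002, -1.0]]
force: [-0.3, 1.3, 7.2]
finger_gap: 0.734
finger_force: 66.3
```

Request:
{"fn": "send_rows", "kwargs": {"commands": [{"grip": 0.5,"x": 0,"y": 0,"z": -3,"twist": 0},{"grip": 0.5,"x": 0,"y": 0,"z": -7,"twist": 0},{"grip": 0.5,"x": 0,"y": 0,"z": -11,"twist": 0},{"grip": 0.5,"x": 0,"y": 0,"z": -15,"twist": 0},{"grip": 0.5,"x": 2,"y": 3,"z": -19,"twist": -0.1},{"grip": 0.5,"x": 4,"y": 6,"z": -22,"twist": -0.1},{"grip": 0.5,"x": 6,"y": 10,"z": -22,"twist": -0.1},{"grip": 0.5,"x": 8,"y": 14,"z": -22,"twist": -0.1},{"grip": 0.5,"x": 8,"y": 18,"z": -22,"twist": -0.1},{"grip": 0.5,"x": 8,"y": 21,"z": -22,"twist": -0.1},{"grip": 0.5,"x": 8,"y": 21,"z": -22,"twist": -0.1},{"grip": 0.5,"x": 8,"y": 21,"z": -22,"twist": -0.1}]}}

```text
t: 12.5
tool_pos: [569.7, 115.1, 239.4]
tcp_rot: [[-0.997, -0.078, 0.003], [-0.078, 0.997, 0.0], [-0.003, -0.0, -1.0]]
force: [0.6, -1.1, -2.4]
finger_gap: 0.73
finger_force: 66.8
```

```bash
python3 look.py pics/w5.png; python3 - <<'E'
from h import *
c=cam("wrist")
for l,z in(("well_floor",30),("key_4_top",88),("key_3_top",88),("key_1_top",88),("timer_grip",103)):
    print(l,[(np.round(m["position"],1),round(m["conf"],2),onz(c,m["position"],z)) for m in optics.mark_of(l,"wrist")])
E
```

```text
12.5 [569.7 115.1 239.4] [-0.9969702638441627, -0.07772236608820411] 0.729860777393943 [ -0.1  24.7  75.    0.   80.1 -94.6]
blob [188 181 138 134] area 10771 z30: [666.4 122.2  32. ]
blob [  0 292  37  54] area 1136 z30: [ 800.7 -205.1   32. ]
blob [229 301  47  25] area 638 z30: [766.7 123.4  32. ]
mark [235. 257.] 0.6 [662.  122.2   0. ]
rect [189. 184. 150. 147.] 0.57 [679.3 132.   32. ]
rect [193.  24. 311. 360.] 0.3 [598.  231.3  32. ]
well_floor [(array([200.1, 324.8]), 0.85, array([595.7, 200. ,  30. ])), (array([298.1, 337.1]), 0.18, array([734.1, 236. ,  30. ]))]
key_4_top [(array([ 61.3, 218.5]), 0.58, array([455.5,  69.5,  88. ]))]
key_3_top [(array([ 58.7, 257.3]), 0.72, array([450.7, 104.9,  88. ]))]
key_1_top [(array([ 59.6, 337.8]), 0.7, array([446.2, 178.6,  88. ])), (array([230.8, 257.1]), 0.31, array([619.5, 117. ,  88. ]))]
timer_grip [(array([ 56.7, 338.5]), 0.75, array([446.7, 175.3, 103. ])), (array([ 57.7, 477.8]), 0.72, array([438.8, 296.2, 103. ]))]
```

View pics/w5.png

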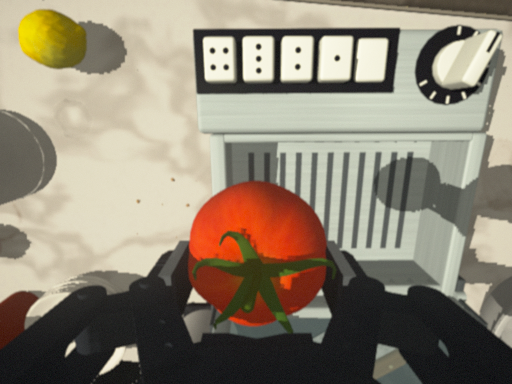

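```bash
python3 - <<'E'
from h import *
c=cam("wrist")
O=np.array([563.2,205.9]);y=0.0745
R=np.array([[np.cos(y),np.sin(y)],[-np.sin(y),np.cos(y)]])
for n,r,cc,z in(("front rim in",142,330,95),("front rim out",132,330,95),("back floor",260,400,30),("right floor(+y) back",262,430,30),("right rim",180,466,95),("console front",62,200,70),("left rim",160,222,95),("disc centre",65,455,75),("hingewise back rim",290,440,95)):
    p=onz(c,(r,cc),z);print(n,p,R@(p[:2]-O))
E
```

```text
front rim in [519.8 180.3  95. ] [-45.2 -22.3]
front rim out [510.5 179.   95. ] [-54.6 -22.9]
back floor [669.8 310.5  30. ] [114.   96.4]
right floor(+y) back [669.8 350.7  30. ] [117.1 136.5]
right rim [547.1 320.7  95. ] [ -7.6 115.6]
console front [454.3  49.5  70. ] [-120.3 -147.8]
left rim [544.6  77.4  95. ] [ -28.1 -126.8]
disc centre [440.2 295.   75. ] [-116.1   98. ]
hingewise back rim [671.8 325.   95. ] [117.2 110.7]
```

Request:
{"fn": "send_rows", "kwargs": {"commands": [{"grip": 0.5,"x": 0.3,"y": 3,"z": 3,"twist": 0},{"grip": 0.5,"x": 0.3,"y": 3,"z": 7,"twist": 0},{"grip": 0.5,"x": 0.3,"y": 3,"z": 10,"twist": 0},{"grip": 0.5,"x": 0.3,"y": 3,"z": 13,"twist": 0},{"grip": 0.5,"x": 0.3,"y": 3,"z": 15.5,"twist": 0},{"grip": 0.5,"x": 0.3,"y": 3,"z": 17.5,"twist": 0},{"grip": 0.5,"x": 0.3,"y": 3,"z": 18.5,"twist": 0},{"grip": 0.5,"x": 0.3,"y": 3,"z": 18.5,"twist": 0},{"grip": 0.5,"x": 0.3,"y": 3,"z": 18.5,"twist": 0}]}}

```text
t: 13.65
tool_pos: [565.2, 142.2, 53.0]
tcp_rot: [[-0.997, -0.074, 0.001], [-0.074, 0.997, 0.0], [-0.001, -0.0, -1.0]]
force: [0.3, -0.0, -1.8]
finger_gap: 0.733
finger_force: 67.0
```

Request:
{"fn": "send_rows", "kwargs": {"commands": [{"grip": 0.2,"x": 0,"y": 0.2,"z": 0,"twist": 0},{"grip": -0.4,"x": 0,"y": 0.2,"z": 0,"twist": 0},{"grip": -0.75,"x": 0,"y": 0.2,"z": 0,"twist": 0},{"grip": -0.75,"x": 0,"y": 0.2,"z": 0,"twist": 0},{"grip": -0.75,"x": 0,"y": 0.2,"z": -1,"twist": 0},{"grip": -0.75,"x": 0,"y": 0.2,"z": -3,"twist": 0},{"grip": -0.75,"x": 0,"y": 0.2,"z": -6,"twist": 0},{"grip": -1,"x": 0,"y": 0,"z": -10,"twist": 0},{"grip": -1,"x": 0,"y": 0,"z": -14,"twist": 0},{"grip": -1,"x": 2,"y": -4,"z": -17,"twist": 0},{"grip": -1,"x": 4,"y": -8,"z": -19,"twist": 0},{"grip": -1,"x": 6,"y": -12,"z": -19,"twist": 0}]}}

```text
t: 14.65
tool_pos: [521.8, 37.0, 243.6]
tcp_rot: [[-0.997, -0.076, 0.006], [-0.076, 0.997, -0.001], [-0.006, -0.001, -1.0]]
force: [0.6, -0.6, 0.1]
finger_gap: 1.002
finger_force: 0.0
```

```bash
python3 look.py
```

```text
14.65 [521.8  37.  243.6] [-0.9970850639162231, -0.07605098170662383] 1.0017391377283453 [  -8.8   17.    85.2    0.    77.4 -103.1]
blob [67  0 23 14] area 155 z30: [ 353.8 -169.8   32. ]
blob [313 193  59  53] area 1957 z30: [571.2 145.8  32. ]
mark [213. 336.] 0.63 [572.6 146.1   0. ]
rect [317. 197.  68.  51.] 0.98 [574.3 157.2  32. ]
```

Request:
{"fn": "send_rows", "kwargs": {"commands": [{"grip": -1,"x": 3.5,"y": -2,"z": 0,"twist": 0},{"grip": -1,"x": 7,"y": -4,"z": 0,"twist": 0},{"grip": -1,"x": 10,"y": -7,"z": 0,"twist": 0},{"grip": -1,"x": 11.1,"y": -11,"z": 0,"twist": 0},{"grip": -1,"x": 11.1,"y": -15,"z": 0,"twist": 0},{"grip": -1,"x": 11.1,"y": -19,"z": 0,"twist": 0},{"grip": -1,"x": 11.1,"y": -23,"z": 0,"twist": 0},{"grip": -1,"x": 11.1,"y": -26,"z": 0,"twist": 0},{"grip": -1,"x": 11.1,"y": -26,"z": 0,"twist": 0},{"grip": -1,"x": 11.1,"y": -26,"z": 0,"twist": 0}]}}

```text
t: 15.63
tool_pos: [430.5, -230.2, 239.3]
tcp_rot: [[-0.997, -0.073, -0.001], [-0.073, 0.997, 0.001], [0.0, 0.001, -1.0]]
force: [1.0, 1.1, 0.5]
finger_gap: 0.996
finger_force: 0.0
```

```bash
python3 look.py pics/w6.png
```

```text
15.6333 [ 430.5 -230.2  239.3] [-0.9973427434189065, -0.07285054441017424] 0.9958161177148922 [ -41.9   12.9   91.1    0.    76.  -136.1]
blob [228  54  91  67] area 893 z30: [ 329.  -216.1   32. ]
blob [187 158  45  45] area 1362 z30: [ 441.  -284.7   32. ]
blob [ 79 173  50  44] area 1477 z30: [ 468.9 -414.7   32. ]
blob [155 270  25  46] area 455 z30: [ 602.4 -337.5   32. ]
mark [177. 214.] 0.94 [ 442.6 -284.1    0. ]
mark [279. 166.] 0.93 [ 600.9 -349.4    0. ]
mark [186. 114.] 0.9 [ 465.  -416.9    0. ]
mark [112. 144.] 0.56 [ 366.9 -373.7    0. ]
rect [188. 157.  42.  44.] 0.84 [ 439.2 -284.9   32. ]
rect [107.  88.  56.  50.] 0.77 [ 368.  -372.2   32. ]
rect [158. 268.  24.  48.] 0.75 [ 601. -334.   32.]
rect [ 78. 169.  53.  45.] 0.57 [ 465.  -413.9   32. ]
```

View pics/w6.png

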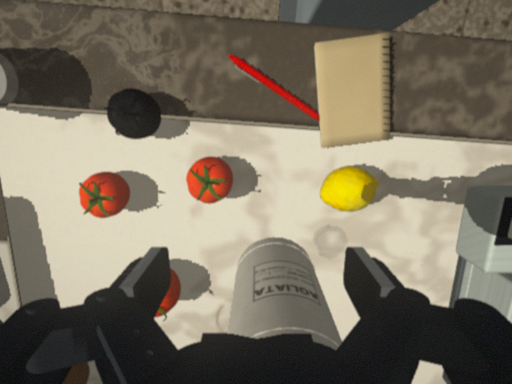

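Request:
{"fn": "send_rows", "kwargs": {"commands": [{"grip": -1,"x": -0.5,"y": -4,"z": 3,"twist": 0},{"grip": -1,"x": -0.5,"y": -5.5,"z": 7,"twist": 0},{"grip": -1,"x": -0.5,"y": -5.5,"z": 11,"twist": 0},{"grip": -1,"x": -0.5,"y": -5.5,"z": 15,"twist": 0},{"grip": -1,"x": -0.5,"y": -5.5,"z": 18.5,"twist": 0},{"grip": -1,"x": -0.5,"y": -5.5,"z": 21,"twist": 0},{"grip": -1,"x": -0.5,"y": -5.5,"z": 22.8,"twist": 0},{"grip": -1,"x": -0.5,"y": -5.5,"z": 22.8,"twist": 0},{"grip": -1,"x": -0.5,"y": -5.5,"z": 22.8,"twist": 0}]}}

```text
t: 16.53
tool_pos: [439.7, -283.4, 11.9]
tcp_rot: [[-0.997, -0.075, -0.0], [-0.075, 0.997, 0.001], [0.0, 0.001, -1.0]]
force: [-0.1, -0.1, 0.9]
finger_gap: 1.001
finger_force: 0.0
```

Request:
{"fn": "send_rows", "kwargs": {"commands": [{"grip": 0,"x": 0,"y": 0,"z": 0,"twist": 0},{"grip": 0.6,"x": 0,"y": 0,"z": 0,"twist": 0},{"grip": 0.6,"x": 0,"y": 0,"z": 0,"twist": 0},{"grip": 0.6,"x": 0,"y": 0,"z": 0,"twist": 0},{"grip": 0.6,"x": 0,"y": 0,"z": 0,"twist": 0},{"grip": 0.6,"x": 0,"y": 0,"z": 0,"twist": 0}]}}

```text
t: 17.03
tool_pos: [440.1, -285.1, 13.8]
tcp_rot: [[-0.997, -0.074, 0.002], [-0.074, 0.997, -0.002], [-0.002, -0.003, -1.0]]
force: [-2.4, 2.9, 12.9]
finger_gap: 0.606
finger_force: 60.5
```

Request:
{"fn": "send_rows", "kwargs": {"commands": [{"grip": 0.6,"x": 0,"y": 0,"z": -4,"twist": 0},{"grip": 0.6,"x": 0,"y": 0,"z": -8,"twist": 0},{"grip": 0.6,"x": 0,"y": 0,"z": -12,"twist": 0},{"grip": 0.6,"x": 0,"y": 2,"z": -16,"twist": 0},{"grip": 0.6,"x": 0,"y": 5,"z": -19,"twist": 0},{"grip": 0.6,"x": 0,"y": 9,"z": -21,"twist": 0},{"grip": 0.6,"x": -0.5,"y": 13,"z": -22,"twist": 0},{"grip": 0.6,"x": -1.5,"y": 17,"z": -22,"twist": 0},{"grip": 0.6,"x": -2,"y": 21,"z": -22,"twist": 0},{"grip": 0.6,"x": -3,"y": 25,"z": -22,"twist": 0},{"grip": 0.6,"x": -5,"y": 29,"z": -22,"twist": 0},{"grip": 0.6,"x": -8,"y": 32,"z": -22,"twist": 0}]}}

```text
t: 18.03
tool_pos: [490.1, 38.0, 233.0]
tcp_rot: [[-0.997, -0.075, 0.002], [-0.075, 0.997, -0.0], [-0.002, -0.0, -1.0]]
force: [1.2, -1.2, -0.5]
finger_gap: 0.601
finger_force: 63.6
```

Request:
{"fn": "send_rows", "kwargs": {"commands": [{"grip": 0.6,"x": -3.5,"y": 2.5,"z": 0,"twist": 0},{"grip": 0.6,"x": -7,"y": 5,"z": 0,"twist": 0},{"grip": 0.6,"x": -10.5,"y": 7.5,"z": 0,"twist": 0},{"grip": 0.6,"x": -13,"y": 9.8,"z": 2,"twist": 0},{"grip": 0.6,"x": -14.2,"y": 9.8,"z": 5,"twist": 0},{"grip": 0.6,"x": -14.2,"y": 9.8,"z": 8,"twist": 0},{"grip": 0.6,"x": -14.2,"y": 9.8,"z": 11,"twist": 0},{"grip": 0.6,"x": -14.2,"y": 9.8,"z": 13,"twist": 0},{"grip": 0.6,"x": -14.2,"y": 9.8,"z": 13,"twist": 0},{"grip": 0.6,"x": -14.2,"y": 9.8,"z": 13,"twist": 0}]}}

```text
t: 18.87
tool_pos: [625.2, 143.4, 102.1]
tcp_rot: [[-0.997, -0.074, -0.0], [-0.074, 0.997, 0.0], [0.0, 0.0, -1.0]]
force: [0.6, 0.7, 0.1]
finger_gap: 0.599
finger_force: 63.6
```

```bash
python3 look.py pics/w7.png; python3 - <<'E'
from h import *
cv2.imwrite("pics/side2.png",optics.get_image("side"))
a=cv2.imread("pics/w7.png");b=cv2.imread("pics/side2.png")[110:300,110:430]
b=cv2.resize(b,(512,304));cv2.imwrite("pics/m7.png",cv2.resize(np.vstack([a,b])[:],None,fx=.87,fy=.87))
E
```

```text
18.8667 [625.2 143.4 102.1] [-0.9972534472288737, -0.07406311401587717] 0.5986300814977705 [  2.5  39.1  72.8   0.   68.1 -91.8]
blob [210  59 115 123] area 5828 z30: [559.7 147.7  32. ]
blob [199 203 114 123] area 8324 z30: [673.4 147.8  32. ]
mark [126. 266.] 0.75 [564.8 147.7   0. ]
mark [239. 257.] 0.6 [665.2 147.8   0. ]
rect [211.  62. 119. 120.] 0.96 [560.3 150.2  32. ]
rect [200. 203. 114. 130.] 0.77 [676.1 149.   32. ]
```

View pics/m7.png

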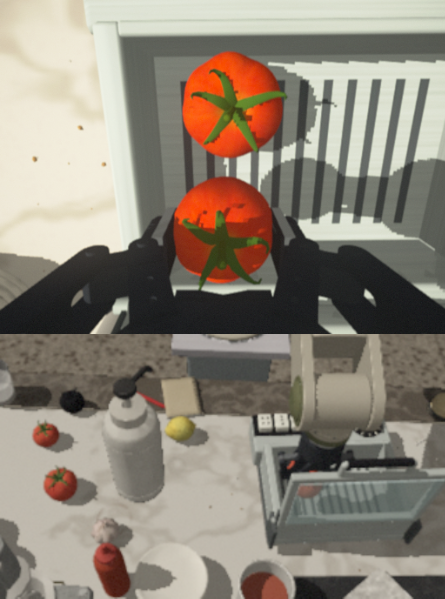

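Request:
{"fn": "send_rows", "kwargs": {"commands": [{"grip": 0.6,"x": -0.4,"y": 0.4,"z": 2,"twist": 0},{"grip": 0.6,"x": -0.4,"y": 0.4,"z": 4,"twist": 0},{"grip": 0.6,"x": -0.4,"y": 0.4,"z": 5.5,"twist": 0},{"grip": 0.6,"x": -0.4,"y": 0.4,"z": 5.5,"twist": 0},{"grip": 0.6,"x": -0.4,"y": 0.4,"z": 5.5,"twist": 0},{"grip": 0.3,"x": -0.4,"y": 0.4,"z": 5.5,"twist": 0},{"grip": -0.1,"x": -0.4,"y": 0.4,"z": 5.5,"twist": 0},{"grip": -0.5,"x": -0.4,"y": 0.4,"z": 5.5,"twist": 0},{"grip": -0.5,"x": -0.4,"y": 0.4,"z": 5.5,"twist": 0},{"grip": -0.5,"x": -0.4,"y": 0.4,"z": 3,"twist": 0},{"grip": -0.5,"x": -0.4,"y": 0.4,"z": 0,"twist": 0},{"grip": -0.5,"x": 0,"y": 0.4,"z": -4,"twist": 0}]}}

```text
t: 20.07
tool_pos: [624.3, 147.2, 141.0]
tcp_rot: [[-0.997, -0.074, -0.004], [-0.074, 0.997, -0.0], [0.004, 0.0, -1.0]]
force: [-0.2, -0.1, 1.5]
finger_gap: 0.754
finger_force: 0.0
```

```bash
python3 look.py
```

```text
20.0667 [624.3 147.2 141. ] [-0.9972626931042734, -0.0738460575135079] 0.7540986592114528 [  2.8  37.   70.4   0.   72.9 -91.4]
blob [212  70  96 180] area 7551 z30: [597.1 149.8  32. ]
mark [128. 260.] 0.57 [571.1 147.9   0. ]
mark [202. 257.] 0.56 [646.5 150.6  -0. ]
rect [212.  76.  97.  95.] 0.97 [564.9 147.3  32. ]
rect [224. 176.  69.  72.] 0.79 [647.  152.1  32. ]
rect [120.   0. 391. 384.] 0.26 [623. 203.  32.]
```

Request:
{"fn": "send_rows", "kwargs": {"commands": [{"grip": -1,"x": 1,"y": 0,"z": -4,"twist": 0},{"grip": -1,"x": 3,"y": -2,"z": -7,"twist": 0},{"grip": -1,"x": 6,"y": -4,"z": -9,"twist": 0},{"grip": -1,"x": 9.5,"y": -6,"z": -9,"twist": 0},{"grip": -1,"x": 13,"y": -8,"z": -9,"twist": 0},{"grip": -1,"x": 16.5,"y": -10,"z": -9,"twist": 0},{"grip": -1,"x": 20.5,"y": -12,"z": -9,"twist": 0},{"grip": -1,"x": 20.8,"y": -16,"z": -9,"twist": 0},{"grip": -1,"x": 21.1,"y": -20,"z": -9,"twist": 0},{"grip": -1,"x": 21.4,"y": -24,"z": -9,"twist": 0},{"grip": -1,"x": 21.7,"y": -28,"z": -9,"twist": 0},{"grip": -1,"x": 22,"y": -32,"z": -9,"twist": 0}]}}

```text
t: 21.22
tool_pos: [428.6, -189.9, 231.1]
tcp_rot: [[-0.997, -0.074, -0.001], [-0.074, 0.997, 0.001], [0.001, 0.001, -1.0]]
force: [0.6, -0.0, 0.5]
finger_gap: 1.001
finger_force: 0.0
```

Request:
{"fn": "send_rows", "kwargs": {"commands": [{"grip": -1,"x": 0.3,"y": -4,"z": 0,"twist": 0},{"grip": -1,"x": 0.6,"y": -8,"z": 0,"twist": 0},{"grip": -1,"x": 0.9,"y": -12,"z": 0,"twist": 0},{"grip": -1,"x": 1.1,"y": -15.5,"z": 0,"twist": 0},{"grip": -1,"x": 1.1,"y": -15.5,"z": 0,"twist": 0},{"grip": -1,"x": 1.1,"y": -15.5,"z": 0,"twist": 0}]}}

```text
t: 21.72
tool_pos: [429.3, -344.5, 230.2]
tcp_rot: [[-0.997, -0.072, -0.001], [-0.072, 0.997, 0.002], [0.001, 0.002, -1.0]]
force: [-0.3, 0.3, 0.2]
finger_gap: 1.002
finger_force: 0.0
```

```bash
python3 look.py
```

```text
21.7167 [ 429.3 -344.5  230.2] [-0.9974197047805892, -0.07177707793854583] 1.0017285986157558 [ -50.9   21.3   81.4    0.    77.5 -145.1]
blob [326  61  88  67] area 910 z30: [ 328.2 -223.5   32. ]
blob [171 182  46  45] area 1360 z30: [ 469.  -415.4   32. ]
blob [213 275  50  53] area 1799 z30: [ 601.3 -354.3   32. ]
mark [286. 239.] 0.79 [ 597.4 -354.6    0. ]
mark [200. 197.] 0.73 [ 472.8 -418.3    0. ]
mark [121. 232.] 0.63 [ 368.1 -376.6    0. ]
mark [194. 426.] 0.57 [ 443.1 -116.4    0. ]
rect [215. 271.  50.  60.] 0.79 [ 600.8 -351.8   32. ]
rect [206.  94.  53.  53.] 0.74 [ 366.9 -372.9   32. ]
rect [169. 176.  49.  49.] 0.55 [ 464.6 -416.4   32. ]
```

Request:
{"fn": "send_rows", "kwargs": {"commands": [{"grip": -1,"x": -2,"y": -3.5,"z": 1,"twist": 0},{"grip": -1,"x": -3.4,"y": -7.4,"z": 4,"twist": 0},{"grip": -1,"x": -3.4,"y": -7.4,"z": 8,"twist": 0},{"grip": -1,"x": -3.4,"y": -7.4,"z": 12,"twist": 0},{"grip": -1,"x": -3.4,"y": -7.4,"z": 16,"twist": 0},{"grip": -1,"x": -3.4,"y": -7.4,"z": 19.5,"twist": 0},{"grip": -1,"x": -3.4,"y": -7.4,"z": 21.8,"twist": 0},{"grip": -1,"x": -3.4,"y": -7.4,"z": 21.8,"twist": 0},{"grip": -1,"x": -3.4,"y": -7.4,"z": 21.8,"twist": 0}]}}

```text
t: 22.62
tool_pos: [469.6, -413.8, 13.8]
tcp_rot: [[-0.997, -0.075, -0.001], [-0.075, 0.997, 0.001], [0.001, 0.001, -1.0]]
force: [-0.1, -0.8, 0.8]
finger_gap: 1.0
finger_force: 0.0
```

Request:
{"fn": "send_rows", "kwargs": {"commands": [{"grip": 0,"x": 0,"y": 0,"z": 0,"twist": 0},{"grip": 0.6,"x": 0,"y": 0,"z": 0,"twist": 0},{"grip": 0.6,"x": 0,"y": 0,"z": 0,"twist": 0},{"grip": 0.6,"x": 0,"y": 0,"z": 0,"twist": 0},{"grip": 0.6,"x": 0,"y": 0,"z": 0,"twist": 0},{"grip": 0.6,"x": 0,"y": 0,"z": 0,"twist": 0}]}}

```text
t: 23.12
tool_pos: [470.2, -415.5, 16.7]
tcp_rot: [[-0.997, -0.074, 0.003], [-0.074, 0.997, -0.003], [-0.002, -0.003, -1.0]]
force: [-1.9, 2.5, 12.9]
finger_gap: 0.609
finger_force: 60.9
```

Request:
{"fn": "send_rows", "kwargs": {"commands": [{"grip": 0.6,"x": 0,"y": 0,"z": -4,"twist": 0},{"grip": 0.6,"x": 0,"y": 0,"z": -8,"twist": 0},{"grip": 0.6,"x": 1,"y": 0,"z": -12,"twist": 0},{"grip": 0.6,"x": 3,"y": 1,"z": -15.5,"twist": 0},{"grip": 0.6,"x": 4,"y": 3,"z": -18.5,"twist": 0},{"grip": 0.6,"x": 3.8,"y": 6,"z": -21,"twist": 0},{"grip": 0.6,"x": 3.4,"y": 10,"z": -22,"twist": 0},{"grip": 0.6,"x": 3.1,"y": 14,"z": -22,"twist": 0},{"grip": 0.6,"x": 2.7,"y": 18,"z": -22,"twist": 0},{"grip": 0.6,"x": 2.4,"y": 22,"z": -22,"twist": 0},{"grip": 0.6,"x": 2,"y": 26,"z": -22,"twist": 0},{"grip": 0.6,"x": 1.6,"y": 30,"z": -22,"twist": 0}]}}

```text
t: 24.12
tool_pos: [430.6, -114.8, 234.7]
tcp_rot: [[-0.997, -0.074, 0.002], [-0.074, 0.997, -0.001], [-0.002, -0.001, -1.0]]
force: [1.1, 0.1, -1.0]
finger_gap: 0.605
finger_force: 63.5
```

Request:
{"fn": "send_rows", "kwargs": {"commands": [{"grip": 0.6,"x": 0,"y": 4,"z": 0,"twist": 0},{"grip": 0.6,"x": 0,"y": 8,"z": 0,"twist": 0},{"grip": 0.6,"x": -2,"y": 12,"z": 0,"twist": 0},{"grip": 0.6,"x": -5,"y": 15,"z": 0,"twist": 0},{"grip": 0.6,"x": -8,"y": 18,"z": 0,"twist": 0},{"grip": 0.6,"x": -11,"y": 21,"z": 0,"twist": 0},{"grip": 0.6,"x": -14,"y": 24,"z": 0,"twist": 0},{"grip": 0.6,"x": -16,"y": 27.5,"z": 0,"twist": 0},{"grip": 0.6,"x": -18,"y": 31,"z": 0,"twist": 0},{"grip": 0.6,"x": -19,"y": 33,"z": 0,"twist": 0},{"grip": 0.6,"x": -19,"y": 33,"z": 0,"twist": 0},{"grip": 0.6,"x": -19,"y": 33,"z": 0,"twist": 0}]}}

```text
t: 25.12
tool_pos: [596.0, 227.5, 233.9]
tcp_rot: [[-0.997, -0.076, 0.0], [-0.076, 0.997, -0.0], [-0.0, -0.0, -1.0]]
force: [0.5, -1.0, -0.5]
finger_gap: 0.609
finger_force: 63.5
```

Request:
{"fn": "send_rows", "kwargs": {"commands": [{"grip": 0.6,"x": -2.8,"y": 3.3,"z": 2,"twist": 0},{"grip": 0.6,"x": -2.8,"y": 3.3,"z": 6,"twist": 0},{"grip": 0.6,"x": -2.8,"y": 3.3,"z": 10,"twist": 0},{"grip": 0.6,"x": -2.8,"y": 3.3,"z": 13,"twist": 0},{"grip": 0.6,"x": -2.8,"y": 3.3,"z": 13,"twist": 0},{"grip": 0.6,"x": -2.8,"y": 3.3,"z": 13,"twist": 0}]}}

```text
t: 25.62
tool_pos: [621.5, 260.5, 104.2]
tcp_rot: [[-0.997, -0.073, -0.001], [-0.073, 0.997, -0.0], [0.001, -0.0, -1.0]]
force: [0.2, -0.3, 0.3]
finger_gap: 0.608
finger_force: 63.5
```

```bash
python3 look.py
```

```text
25.6167 [621.5 260.5 104.2] [-0.9973305800857075, -0.07301224440367222] 0.6084934540232945 [ 12.8  43.   65.5  -0.   71.6 -81.4]
blob [ 16  51 122 214] area 12536 z30: [593.4 126.2  32. ]
blob [ 0 74 28 26] area 335 z30: [546.6  87.1  32. ]
blob [  0 104  25  43] area 288 z30: [573.1  82.   32. ]
blob [200 199 114 119] area 7766 z30: [666.  265.7  32. ]
blob [ 42 216  21  39] area 229 z30: [657.6 100.6  32. ]
mark [238. 256.] 0.93 [662.2 264.3   0. ]
mark [205. 113.] 0.87 [639.3 135.    0. ]
mark [121. 100.] 0.66 [567.3 129.1   0. ]
rect [  0.  54. 140. 116.] 0.86 [560.9 124.4  32. ]
rect [200. 197. 112. 127.] 0.83 [667.6 265.1  32. ]
rect [ 36. 178. 101.  85.] 0.78 [643.  129.2  32. ]
```

Request:
{"fn": "send_rows", "kwargs": {"commands": [{"grip": 0.6,"x": 0,"y": 0,"z": 2,"twist": 0},{"grip": 0.6,"x": 0,"y": 0,"z": 4,"twist": 0},{"grip": 0.6,"x": 0,"y": 0,"z": 5.3,"twist": 0},{"grip": 0.6,"x": 0,"y": 0,"z": 5.4,"twist": 0},{"grip": 0.6,"x": 0,"y": 0,"z": 5.4,"twist": 0},{"grip": 0.3,"x": 0,"y": 0,"z": 5.4,"twist": 0},{"grip": -0.1,"x": 0,"y": 0,"z": 5.4,"twist": 0},{"grip": -0.5,"x": 0,"y": 0,"z": 5.4,"twist": 0},{"grip": -0.5,"x": 0,"y": 0,"z": 5.4,"twist": 0},{"grip": -0.5,"x": 0,"y": 0,"z": 3,"twist": 0},{"grip": -0.5,"x": 0,"y": 0,"z": 0,"twist": 0},{"grip": -0.5,"x": 0.4,"y": 0,"z": -4,"twist": 0}]}}

```text
t: 26.77
tool_pos: [616.9, 260.8, 142.8]
tcp_rot: [[-0.997, -0.074, -0.004], [-0.074, 0.997, -0.001], [0.004, -0.001, -1.0]]
force: [-0.3, 0.6, -0.5]
finger_gap: 0.753
finger_force: 0.0
```

```bash
python3 look.py
```

```text
26.7667 [616.9 260.8 142.8] [-0.9972640155814801, -0.07382277463096855] 0.7525048323119056 [ 12.9  40.5  63.9  -0.   75.8 -81.3]
blob [ 44  69 110 173] area 8498 z30: [596.4 119.2  32. ]
blob [223 175  69  71] area 2671 z30: [638.1 265.6  32. ]
blob [ 94 239  25   9] area 155 z30: [683.1 119.7  32. ]
mark [202. 257.] 0.94 [639.8 265.4  -0. ]
mark [201. 131.] 0.86 [647.5 132.5   0. ]
mark [124. 125.] 0.56 [569.4 130.1   0. ]
rect [220. 173.  72.  72.] 0.96 [637.1 263.8  32. ]
rect [ 41.  72. 118.  96.] 0.91 [565.  122.9  32. ]
rect [ 76. 174.  80.  71.] 0.72 [646.6 131.   32. ]
```

Request:
{"fn": "send_rows", "kwargs": {"commands": [{"grip": -1,"x": 1,"y": 0,"z": -4,"twist": 0},{"grip": -1,"x": 4,"y": -2,"z": -7,"twist": 0},{"grip": -1,"x": 7,"y": -4,"z": -9,"twist": 0},{"grip": -1,"x": 10,"y": -6.5,"z": -9,"twist": 0},{"grip": -1,"x": 13.3,"y": -9,"z": -9,"twist": 0},{"grip": -1,"x": 16.6,"y": -11.5,"z": -9,"twist": 0},{"grip": -1,"x": 19.9,"y": -14,"z": -9,"twist": 0},{"grip": -1,"x": 20.3,"y": -18,"z": -9,"twist": 0},{"grip": -1,"x": 20.6,"y": -22,"z": -9,"twist": 0},{"grip": -1,"x": 20.9,"y": -26,"z": -9,"twist": 0},{"grip": -1,"x": 21.2,"y": -30,"z": -9,"twist": 0},{"grip": -1,"x": 21.5,"y": -34,"z": -9,"twist": 0}]}}

```text
t: 27.92
tool_pos: [427.7, -95.6, 233.2]
tcp_rot: [[-0.997, -0.074, -0.0], [-0.074, 0.997, 0.0], [0.0, 0.0, -1.0]]
force: [0.9, 0.7, -0.0]
finger_gap: 0.999
finger_force: 0.0
```

Request:
{"fn": "send_rows", "kwargs": {"commands": [{"grip": -1,"x": 0.3,"y": -4,"z": 0,"twist": 0},{"grip": -1,"x": 0.6,"y": -8,"z": 0,"twist": 0},{"grip": -1,"x": 0.9,"y": -12,"z": 0,"twist": 0},{"grip": -1,"x": 1.2,"y": -16,"z": 0,"twist": 0},{"grip": -1,"x": 1.5,"y": -20,"z": 0,"twist": 0},{"grip": -1,"x": 1.8,"y": -24,"z": 0,"twist": 0},{"grip": -1,"x": 2,"y": -26,"z": 0,"twist": 0},{"grip": -1,"x": -2,"y": -26,"z": 0,"twist": 0},{"grip": -1,"x": -6,"y": -25.7,"z": 0,"twist": 0},{"grip": -1,"x": -9,"y": -25.4,"z": 0,"twist": 0},{"grip": -1,"x": -9,"y": -25.4,"z": 0,"twist": 0},{"grip": -1,"x": -9,"y": -25.4,"z": 0,"twist": 0}]}}

```text
t: 28.92
tool_pos: [537.6, -339.8, 231.8]
tcp_rot: [[-0.997, -0.076, -0.002], [-0.076, 0.997, 0.002], [0.002, 0.002, -1.0]]
force: [-0.3, -0.3, -0.1]
finger_gap: 1.0
finger_force: 0.0
```

```bash
python3 look.py pics/w8.png
```

```text
28.9167 [ 537.6 -339.8  231.8] [-0.9971162767247395, -0.07586615516893461] 1.000023264612122 [ -42.8   32.4   64.2   -0.    83.5 -137.2]
blob [388   0  43  30] area 476 z30: [ 354.9 -193.1   32. ]
blob [211 198  54  54] area 1962 z30: [ 599.5 -357.4   32. ]
mark [ 22. 235.] 0.98 [ 366.  -376.4    0. ]
mark [215. 242.] 0.92 [ 597.3 -353.9    0. ]
rect [212. 197.  55.  56.] 0.72 [ 599.4 -355.3   32. ]
rect [207.   0.  55.  44.] 0.55 [ 375.2 -374.3   32. ]
```

Request:
{"fn": "send_rows", "kwargs": {"commands": [{"grip": -1,"x": -3,"y": -2.1,"z": 1,"twist": 0},{"grip": -1,"x": -6,"y": -2.1,"z": 3,"twist": 0},{"grip": -1,"x": -6,"y": -2.1,"z": 7,"twist": 0},{"grip": -1,"x": -6,"y": -2.1,"z": 11,"twist": 0},{"grip": -1,"x": -6,"y": -2.1,"z": 15,"twist": 0},{"grip": -1,"x": -6,"y": -2.1,"z": 19,"twist": 0},{"grip": -1,"x": -6,"y": -2.1,"z": 21.5,"twist": 0},{"grip": -1,"x": -6,"y": -2.1,"z": 21.5,"twist": 0},{"grip": -1,"x": -6,"y": -2.1,"z": 21.5,"twist": 0}]}}

```text
t: 29.82
tool_pos: [597.6, -357.4, 18.8]
tcp_rot: [[-0.997, -0.073, -0.001], [-0.073, 0.997, 0.001], [0.001, 0.001, -1.0]]
force: [-0.4, 0.5, 1.3]
finger_gap: 1.003
finger_force: 0.0
```

Request:
{"fn": "send_rows", "kwargs": {"commands": [{"grip": 0,"x": 0,"y": 0,"z": 0,"twist": 0},{"grip": 0.5,"x": 0,"y": 0,"z": 0,"twist": 0},{"grip": 0.5,"x": 0,"y": 0,"z": 0,"twist": 0},{"grip": 0.5,"x": 0,"y": 0,"z": 0,"twist": 0},{"grip": 0.5,"x": 0,"y": 0,"z": 0,"twist": 0},{"grip": 0.5,"x": 0,"y": 0,"z": 0,"twist": 0}]}}

```text
t: 30.32
tool_pos: [599.5, -358.3, 22.8]
tcp_rot: [[-0.997, -0.074, 0.004], [-0.074, 0.997, -0.004], [-0.004, -0.004, -1.0]]
force: [-1.9, 0.3, 9.0]
finger_gap: 0.74
finger_force: 66.0
```

Request:
{"fn": "send_rows", "kwargs": {"commands": [{"grip": 0.5,"x": 0,"y": 0,"z": -4,"twist": 0},{"grip": 0.5,"x": 0,"y": 0,"z": -8,"twist": 0},{"grip": 0.5,"x": 0,"y": 0,"z": -12,"twist": 0},{"grip": 0.5,"x": 1,"y": 0,"z": -16,"twist": 0},{"grip": 0.5,"x": 3.5,"y": 0.3,"z": -19,"twist": 0},{"grip": 0.5,"x": 7,"y": 0.6,"z": -21,"twist": 0},{"grip": 0.5,"x": 11,"y": 0.9,"z": -21,"twist": 0},{"grip": 0.5,"x": 15,"y": 1.2,"z": -21,"twist": 0},{"grip": 0.5,"x": 17,"y": 3,"z": -21,"twist": 0},{"grip": 0.5,"x": 17,"y": 7,"z": -21,"twist": 0},{"grip": 0.5,"x": 16.6,"y": 11,"z": -21,"twist": 0},{"grip": 0.5,"x": 16.3,"y": 15,"z": -21,"twist": 0}]}}

```text
t: 31.32
tool_pos: [424.0, -218.3, 230.3]
tcp_rot: [[-0.997, -0.072, 0.003], [-0.072, 0.997, -0.002], [-0.002, -0.002, -1.0]]
force: [0.9, 0.8, -1.8]
finger_gap: 0.735
finger_force: 67.2
```

Request:
{"fn": "send_rows", "kwargs": {"commands": [{"grip": 0.5,"x": -0.3,"y": 4,"z": 0,"twist": 0},{"grip": 0.5,"x": -0.6,"y": 8,"z": 0,"twist": 0},{"grip": 0.5,"x": -0.9,"y": 12,"z": 0,"twist": 0},{"grip": 0.5,"x": -1.2,"y": 16,"z": 0,"twist": 0},{"grip": 0.5,"x": -2,"y": 20,"z": 0,"twist": 0},{"grip": 0.5,"x": -4,"y": 23.5,"z": 0,"twist": 0},{"grip": 0.5,"x": -6,"y": 27,"z": 0,"twist": 0},{"grip": 0.5,"x": -8,"y": 30.5,"z": 0,"twist": 0},{"grip": 0.5,"x": -10,"y": 34,"z": 0,"twist": 0},{"grip": 0.5,"x": -12,"y": 37.5,"z": 0,"twist": 0},{"grip": 0.5,"x": -14,"y": 41,"z": 0,"twist": 0},{"grip": 0.5,"x": -15,"y": 44,"z": 0,"twist": 0}]}}

```text
t: 32.32
tool_pos: [542.7, 232.9, 230.2]
tcp_rot: [[-0.997, -0.075, 0.003], [-0.075, 0.997, 0.001], [-0.003, 0.001, -1.0]]
force: [0.3, -0.6, -1.2]
finger_gap: 0.734
finger_force: 67.2
```

Request:
{"fn": "send_rows", "kwargs": {"commands": [{"grip": 0.5,"x": 0,"y": 0,"z": 0,"twist": 0},{"grip": 0.5,"x": 0,"y": 0,"z": 0,"twist": 0}]}}

```text
t: 32.48
tool_pos: [541.6, 231.6, 229.7]
tcp_rot: [[-0.997, -0.076, 0.002], [-0.076, 0.997, 0.0], [-0.002, 0.0, -1.0]]
force: [-0.8, -0.2, -0.8]
finger_gap: 0.741
finger_force: 67.2
```

Request:
{"fn": "send_rows", "kwargs": {"commands": [{"grip": 0.5,"x": -1.6,"y": 2.5,"z": 2,"twist": 0},{"grip": 0.5,"x": -1.6,"y": 2.5,"z": 6,"twist": 0},{"grip": 0.5,"x": -1.6,"y": 2.5,"z": 9.5,"twist": 0},{"grip": 0.5,"x": -1.6,"y": 2.5,"z": 12.5,"twist": 0},{"grip": 0.5,"x": -1.6,"y": 2.5,"z": 15,"twist": 0},{"grip": 0.5,"x": -1.6,"y": 2.5,"z": 17,"twist": 0},{"grip": 0.5,"x": -1.6,"y": 2.5,"z": 17.5,"twist": 0},{"grip": 0.5,"x": -1.6,"y": 2.5,"z": 17.5,"twist": 0},{"grip": 0.5,"x": -1.6,"y": 2.5,"z": 17.5,"twist": 0}]}}

```text
t: 33.23
tool_pos: [556.4, 255.8, 55.1]
tcp_rot: [[-0.997, -0.073, 0.002], [-0.073, 0.997, 0.0], [-0.002, 0.0, -1.0]]
force: [0.5, -0.0, -1.3]
finger_gap: 0.74
finger_force: 67.2
```

Request:
{"fn": "send_rows", "kwargs": {"commands": [{"grip": 0.2,"x": 0,"y": 0,"z": 0,"twist": 0},{"grip": -0.4,"x": 0,"y": 0,"z": 0,"twist": 0},{"grip": -0.75,"x": 0,"y": 0,"z": 0,"twist": 0},{"grip": -0.75,"x": 0,"y": 0,"z": 0,"twist": 0},{"grip": -0.75,"x": 0,"y": 0,"z": -1,"twist": 0},{"grip": -0.75,"x": 0,"y": 0,"z": -3,"twist": 0},{"grip": -0.75,"x": 0,"y": 0,"z": -6,"twist": 0},{"grip": -0.75,"x": 0,"y": 0,"z": -10,"twist": 0},{"grip": -0.75,"x": 0,"y": 0,"z": -14,"twist": 0},{"grip": -0.75,"x": 0,"y": -3,"z": -18,"twist": 0},{"grip": -0.75,"x": 0,"y": -6,"z": -21,"twist": 0},{"grip": -0.75,"x": 0,"y": -6,"z": -21,"twist": 0}]}}

```text
t: 34.23
tool_pos: [561.8, 194.1, 270.3]
tcp_rot: [[-0.997, -0.072, 0.01], [-0.072, 0.997, 0.0], [-0.01, -0.0, -1.0]]
force: [0.2, -0.7, 0.4]
finger_gap: 0.874
finger_force: 0.0
```

```bash
python3 look.py pics/w9.png; python3 - <<'E'
from h import *
a=cv2.imread("pics/w9.png");b=optics.get_image("scene");cv2.imwrite("pics/scene9.png",b)
b=cv2.resize(b[120:280,110:350],(512,341));cv2.imwrite("pics/m9.png",cv2.resize(np.vstack([a,b]),None,fx=.82,fy=.82))
E
```

```text
34.2333 [561.8 194.1 270.3] [-0.9973470368324872, -0.07214742342920394] 0.8739860205628787 [  7.8  25.3  69.5  -0.1  84.6 -86.3]
blob [187 141  57 104] area 3471 z30: [597.1 142.8  32. ]
blob [280 145  58  99] area 3428 z30: [590.3 268.3  32. ]
mark [166. 306.] 0.92 [556.6 266.2   0. ]
mark [169. 218.] 0.74 [570.3 141.6   0. ]
mark [216. 218.] 0.65 [640.3 143.9   0. ]
mark [214. 303.] 0.58 [629.2 269.1   0. ]
rect [194. 199.  46.  43.] 0.97 [636.6 145.6  32. ]
rect [286. 199.  41.  48.] 0.92 [631.  269.1  32. ]
rect [282. 142.  59.  60.] 0.87 [560.2 268.6  32. ]
rect [192. 143.  55.  56.] 0.86 [566.7 146.2  32. ]
```

View pics/m9.png

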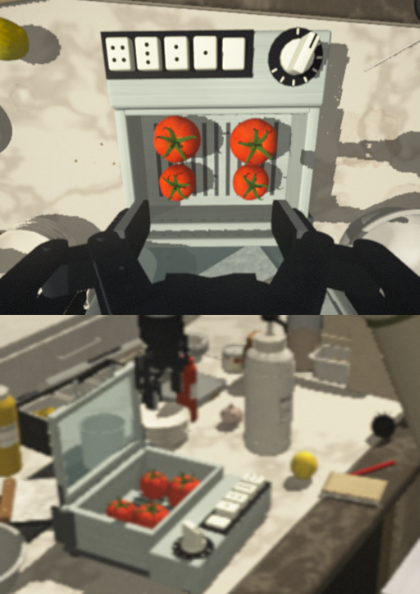

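```bash
python3 - <<'E'
from h import *
r=[]
for n in("scene","side"):
    optics.get_image(n);c=cam(n)
    m=optics.mark_of("lid_handle",n);print(n,[(np.round(q["position"],1),round(q["conf"],2)) for q in m],"exp",proj(c,(699.4,213.6,304.6)),proj(c,(686.4,212.6,305)))
    if m and m[0]["conf"]>.5:r.append(ray(c,m[0]["position"]))
    print([(np.round(q["rect"],1),round(q["conf"],2)) for q in optics.recognise("lid_handle",n)])
    # dark bar ends expected
    a=np.array([-.0745,.997])*52
    print(proj(c,(699.4+a[0],213.6+a[1],304.6)),proj(c,(699.4-a[0],213.6-a[1],304.6)))
if len(r)==2:print(tri(r))
E
```

```text
scene [(array([150.1, 162.4]), 0.94)] exp [151.6 163.7] [152.2 167.2]
[(array([136. , 143.1,  60.3,  88.1]), 0.88)]
[157.7 153.6] [145.8 173.3]
side [(array([204.1, 386.8]), 0.81)] exp [202.6 382.2] [197.5 380.8]
[(array([307.8, 198.3, 129. ,  51.5]), 0.58), (array([317.2, 165.3,  11.8,  13.3]), 0.45)]
[202.1 406.1] [203.2 358.1]
[703.6 218.8 309.6]
```

Request:
{"fn": "send_rows", "kwargs": {"commands": [{"grip": 0.3,"x": 0,"y": 0.4,"z": -3,"twist": 0.12},{"grip": 0.3,"x": 0,"y": 0.8,"z": -6,"twist": 0.24},{"grip": 0.3,"x": 0,"y": 1.2,"z": -9.5,"twist": 0.36},{"grip": 0.3,"x": -2,"y": 1.6,"z": -9.5,"twist": 0.48},{"grip": 0.3,"x": -4,"y": 2,"z": -9.5,"twist": 0.6},{"grip": 0.3,"x": -6,"y": 2.2,"z": -9.5,"twist": 0.72},{"grip": 0.3,"x": -8,"y": 2.2,"z": -9.5,"twist": 0.84},{"grip": 0.3,"x": -8,"y": 2.2,"z": -9.5,"twist": 0.96},{"grip": 0.3,"x": -8,"y": 2.2,"z": -9.5,"twist": 1.08},{"grip": 0.3,"x": -8,"y": 2.2,"z": -9.5,"twist": 1.2},{"grip": 0.3,"x": -8,"y": 2.2,"z": -9.5,"twist": 1.32},{"grip": 0.3,"x": -8,"y": 2.2,"z": -9.5,"twist": 1.44}]}}

```text
t: 35.73
tool_pos: [638.4, 224.9, 358.0]
tcp_rot: [[-0.198, 0.98, -0.001], [0.98, 0.198, -0.0], [0.0, -0.001, -1.0]]
force: [-0.4, -0.3, -0.1]
finger_gap: 0.35
finger_force: 0.0
```

Request:
{"fn": "send_rows", "kwargs": {"commands": [{"grip": 0.3,"x": 0,"y": 0,"z": 0,"twist": 0.13},{"grip": 0.3,"x": 0,"y": 0,"z": 0,"twist": 0.13},{"grip": 0.3,"x": 0,"y": 0,"z": 0,"twist": 0.13}]}}

```text
t: 35.98
tool_pos: [638.3, 224.8, 358.2]
tcp_rot: [[-0.078, 0.997, -0.001], [0.997, 0.078, -0.0], [-0.0, -0.001, -1.0]]
force: [0.4, -0.2, 0.2]
finger_gap: 0.347
finger_force: 0.0
```

```bash
python3 - <<'E'
from h import *
s=read_state();print(s["t"],s["tool_pos"],s["tcp_rot"].round(3).tolist(),s["finger_gap"],s["qpos"])
im=optics.get_image("wrist");c=cam("wrist")
for l,z in(("lid_handle",306),):
    print(l,[(np.round(m["position"],1),round(m["conf"],2),onz(c,m["position"],z)) for m in optics.mark_of(l,"wrist")])
print(proj(c,(700,214,306)));cv2.imwrite("pics/w10.png",im)
E
```

```text
35.9833 [638.3 224.8 358.2] [[-0.078, 0.997, -0.001], [0.997, 0.078, -0.0], [-0.0, -0.001, -1.0]] 0.3472969007003431 [  9.5  38.5  35.9   0.  105.6   5. ]
lid_handle [(array([240.9, 337.6]), 0.9, array([698.8, 213.5, 306. ]))]
[240.4 339.4]
```

Request:
{"fn": "send_rows", "kwargs": {"commands": [{"grip": 0.3,"x": -0.3,"y": 3,"z": 0,"twist": 0},{"grip": 0.3,"x": -0.6,"y": 6,"z": 0,"twist": 0},{"grip": 0.3,"x": -0.6,"y": 6,"z": 0,"twist": 0},{"grip": 0.3,"x": -0.6,"y": 6,"z": 0,"twist": 0},{"grip": 0.3,"x": -0.6,"y": 6,"z": 2,"twist": 0},{"grip": 0.3,"x": -0.6,"y": 6,"z": 4,"twist": 0},{"grip": 0.3,"x": -0.6,"y": 6,"z": 5.5,"twist": 0},{"grip": 0.3,"x": -0.6,"y": 6,"z": 6.8,"twist": 0},{"grip": 0.3,"x": -0.6,"y": 6,"z": 6.8,"twist": 0},{"grip": 0.3,"x": -0.6,"y": 6,"z": 6.8,"twist": 0}]}}

```text
t: 36.92
tool_pos: [698.6, 223.4, 292.3]
tcp_rot: [[-0.076, 0.997, 0.003], [0.997, 0.076, 0.0], [0.0, 0.003, -1.0]]
force: [0.2, -0.9, 0.1]
finger_gap: 0.351
finger_force: 0.0
```

Request:
{"fn": "send_rows", "kwargs": {"commands": [{"grip": 1,"x": 0,"y": 0,"z": 0,"twist": 0},{"grip": 1,"x": 0,"y": 0,"z": 0,"twist": 0},{"grip": 1,"x": 0,"y": 0,"z": 0,"twist": 0},{"grip": 1,"x": 0,"y": 0,"z": 0,"twist": 0},{"grip": 1,"x": 0,"y": 0,"z": 0,"twist": 0},{"grip": 1,"x": 0,"y": 0,"z": 0,"twist": 0}]}}

```text
t: 37.42
tool_pos: [698.8, 223.3, 293.0]
tcp_rot: [[-0.076, 0.997, 0.003], [0.997, 0.076, 0.001], [0.0, 0.004, -1.0]]
force: [-2.9, 0.3, 5.9]
finger_gap: 0.135
finger_force: 58.8
```

```bash
python3 - <<'E'
from h import *
print(read_state())
E
```

```text
{'t': 37.4167, 'qpos': array([  8.6,  48.3,  28.1,   0. , 103.3,   4.3]), 'qd': array([-0.1, -0.1,  0. ,  0. , -0.1,  0. ]), 'joint_efforts': array([ -0.5, -59.4, -25.3,  -0.1,  -0.6,   0.1]), 'tool_pos': array([698.8, 223.3, 293. ]), 'tcp_rot': array([[-0.1,  1. ,  0. ],
       [ 1. ,  0.1,  0. ],
       [ 0. ,  0. , -1. ]]), 'force': array([-2.9,  0.3,  5.9]), 'torque': array([-0.1,  0.4,  0.1]), 'finger_force': 58.7501585483551, 'finger_gap': 0.13462844951768976}
```

Request:
{"fn": "send_rows", "kwargs": {"commands": [{"grip": 1,"x": 0,"y": -1.45,"z": -0.04,"twist": 0},{"grip": 1,"x": 0,"y": -2.9,"z": 0.02,"twist": 0},{"grip": 1,"x": 0,"y": -4.35,"z": 0.19,"twist": 0},{"grip": 1,"x": 0,"y": -5.79,"z": 0.45,"twist": 0},{"grip": 1,"x": 0,"y": -7.19,"z": 0.81,"twist": 0},{"grip": 1,"x": 0,"y": -8.58,"z": 1.27,"twist": 0},{"grip": 1,"x": 0,"y": -9.92,"z": 1.83,"twist": 0},{"grip": 1,"x": 0,"y": -11.23,"z": 2.48,"twist": 0},{"grip": 1,"x": 0,"y": -12.48,"z": 3.21,"twist": 0},{"grip": 1,"x": 0,"y": -13.68,"z": 4.04,"twist": 0},{"grip": 1,"x": 0,"y": -14.82,"z": 4.94,"twist": 0},{"grip": 1,"x": 0,"y": -15.89,"z": 5.93,"twist": 0}]}}

```text
t: 38.42
tool_pos: [540.1, 210.8, 232.8]
tcp_rot: [[-0.075, 0.997, 0.003], [0.997, 0.075, -0.001], [-0.001, 0.003, -1.0]]
force: [-14.1, -3.2, 12.7]
finger_gap: 0.138
finger_force: 63.6
```

Request:
{"fn": "send_rows", "kwargs": {"commands": [{"grip": 1,"x": 0,"y": -1.1,"z": 0.95,"twist": 0},{"grip": 1,"x": 0,"y": -2.03,"z": 2.08,"twist": 0},{"grip": 1,"x": 0,"y": -2.87,"z": 3.26,"twist": 0},{"grip": 1,"x": 0,"y": -3.63,"z": 4.5,"twist": 0},{"grip": 1,"x": 0,"y": -4.3,"z": 5.8,"twist": 0},{"grip": 1,"x": 0,"y": -4.81,"z": 6.95,"twist": 0},{"grip": 1,"x": 0,"y": -5.24,"z": 8.12,"twist": 0},{"grip": 1,"x": 0,"y": -5.6,"z": 9.3,"twist": 0},{"grip": 1,"x": 0,"y": -5.85,"z": 10.3,"twist": 0},{"grip": 1,"x": 0,"y": -6.0,"z": 11.1,"twist": 0},{"grip": 1,"x": 0,"y": -6.13,"z": 11.95,"twist": 0},{"grip": 1,"x": 0,"y": -6.21,"z": 12.6,"twist": 0}]}}

```text
t: 39.42
tool_pos: [479.0, 205.7, 105.4]
tcp_rot: [[-0.075, 0.997, 0.002], [0.997, 0.075, -0.002], [-0.002, 0.001, -1.0]]
force: [2.4, -6.0, -2.2]
finger_gap: 0.138
finger_force: 58.5
```

Request:
{"fn": "send_rows", "kwargs": {"commands": [{"grip": 1,"x": 0,"y": 0,"z": 0.3,"twist": 0},{"grip": 1,"x": 0,"y": -0.02,"z": 0.6,"twist": 0},{"grip": 1,"x": 0,"y": -0.03,"z": 0.9,"twist": 0},{"grip": 1,"x": 0,"y": -0.04,"z": 1.15,"twist": 0},{"grip": 1,"x": 0,"y": -0.04,"z": 1.3,"twist": 0},{"grip": 1,"x": 0,"y": -0.04,"z": 1.45,"twist": 0},{"grip": 1,"x": 0,"y": -0.04,"z": 1.45,"twist": 0},{"grip": 1,"x": 0,"y": -0.04,"z": 1.45,"twist": 0}]}}

```text
t: 40.08
tool_pos: [478.4, 206.0, 93.3]
tcp_rot: [[-0.076, 0.997, 0.001], [0.997, 0.076, -0.001], [-0.002, 0.001, -1.0]]
force: [-11.3, -7.1, 19.9]
finger_gap: 0.133
finger_force: 61.9
```

Request:
{"fn": "send_rows", "kwargs": {"commands": [{"grip": 1,"x": 0,"y": 0,"z": 0.1,"twist": 0},{"grip": 1,"x": 0,"y": 0,"z": 0.1,"twist": 0},{"grip": 0.5,"x": 0,"y": 0,"z": 0.1,"twist": 0},{"grip": 0.4,"x": 0,"y": 0,"z": 0,"twist": 0},{"grip": 0.4,"x": 0,"y": 0,"z": 0,"twist": 0},{"grip": 0.4,"x": 0,"y": 0,"z": -0.5,"twist": 0},{"grip": 0.4,"x": 0,"y": 0,"z": -2,"twist": 0},{"grip": 0.4,"x": 0,"y": 0,"z": -4,"twist": 0},{"grip": 0.4,"x": 0,"y": 0,"z": -8,"twist": 0},{"grip": 0.4,"x": 0,"y": 0,"z": -12,"twist": 0},{"grip": 0.4,"x": 0,"y": 0,"z": -16,"twist": 0},{"grip": 0.4,"x": 0,"y": 0,"z": -16,"twist": 0}]}}

```text
t: 41.08
tool_pos: [480.3, 207.1, 258.8]
tcp_rot: [[-0.075, 0.997, 0.013], [0.997, 0.075, 0.003], [0.001, 0.013, -1.0]]
force: [0.5, 0.6, 1.5]
finger_gap: 0.299
finger_force: 0.0
```

```bash
python3 - <<'E'
from h import *
s=read_state();print(s["t"],s["tool_pos"],s["tcp_rot"].round(3).tolist(),s["qpos"],s["force"])
im=optics.get_image("wrist");cv2.imwrite("pics/w11.png",im);c=cam("wrist")
for l,z in(("lid_handle",104),("timer_grip",103),("key_off_top",78),("key_1_top",88),("key_3_top",88),("key_4_top",88)):
    print(l,[(np.round(m["position"],1),round(m["conf"],2),onz(c,m["position"],z)) for m in optics.mark_of(l,"wrist")])
im=optics.get_image("side");cd=cam("side");print([(m["position"],m["conf"]) for m in optics.mark_of("lid_handle","side")],proj(cd,(479,197,104)))
E
```

```text
41.0833 [480.3 207.1 258.8] [[-0.075, 0.997, 0.013], [0.997, 0.075, 0.003], [0.001, 0.013, -1.0]] [10.5 16.2 84.   0.  79.   6.2] [0.5 0.6 1.5]
lid_handle [(array([192.2, 253.7]), 0.82, array([478.6, 202.3, 104. ]))]
timer_grip [(array([ 86. , 216.3]), 0.92, array([436. , 302.7, 103. ]))]
key_off_top [(array([171.3, 222.1]), 0.87, array([442.5, 217. ,  78. ]))]
key_1_top [(array([206.1, 218.9]), 0.85, array([441.6, 179.6,  88. ])), (array([173.1, 221.9]), 0.31, array([443.4, 216.9,  88. ]))]
key_3_top [(array([262.6, 223.3]), 0.69, array([449.4, 110.7,  88. ]))]
key_4_top [(array([290.2, 224.5]), 0.61, array([452.5,  74. ,  88. ]))]
[([175.8, 346.2], 0.83), ([181.3, 238.5], 0.5)] [177.3 343.9]
```

Request:
{"fn": "send_rows", "kwargs": {"commands": [{"grip": 1,"x": -4,"y": -1,"z": 0,"twist": 0},{"grip": 1,"x": -8,"y": -2,"z": 2,"twist": 0},{"grip": 1,"x": -12,"y": -3.7,"z": 5,"twist": 0},{"grip": 1,"x": -13.2,"y": -3.7,"z": 9,"twist": 0},{"grip": 1,"x": -13.2,"y": -3.7,"z": 12,"twist": 0},{"grip": 1,"x": -13.2,"y": -3.7,"z": 13,"twist": 0},{"grip": 1,"x": -13.2,"y": -3.7,"z": 13,"twist": 0},{"grip": 1,"x": -13.2,"y": -3.7,"z": 13,"twist": 0}]}}

```text
t: 42.2
tool_pos: [451.0, 72.1, 120.9]
tcp_rot: [[-0.075, 0.997, -0.0], [0.997, 0.075, 0.0], [0.0, -0.0, -1.0]]
force: [-0.2, 0.4, 0.5]
finger_gap: 0.003
finger_force: 0.0
```

```bash
python3 - <<'E'
from h import *
s=read_state();print(s["t"],s["tool_pos"],s["finger_gap"])
im=optics.get_image("wrist");cv2.imwrite("pics/w12.png",im);c=cam("wrist")
for l,z in(("lid_handle",104),("key_1_top",88),("key_2_top",88),("key_3_top",88),("key_4_top",88)):
    print(l,[(np.round(m["position"],1),round(m["conf"],2),onz(c,m["position"],z)) for m in optics.mark_of(l,"wrist")])
E
```

```text
42.2 [451.   72.1 120.9] 0.0028459766307481547
lid_handle [(array([  3.2, 336.5]), 0.89, array([481.5, 198.1, 104. ]))]
key_1_top [(array([ 45.9, 256. ]), 0.77, array([443.9, 180. ,  88. ]))]
key_2_top [(array([113.6, 258.8]), 0.69, array([448.2, 144.6,  88. ]))]
key_3_top [(array([177.7, 257.2]), 0.87, array([450.1, 106.7,  88. ]))]
key_4_top [(array([229.4, 256.2]), 0.56, array([452. ,  72.6,  88. ]))]
```

Request:
{"fn": "send_rows", "kwargs": {"commands": [{"grip": 1,"x": 0.05,"y": 0.1,"z": 2,"twist": 0},{"grip": 1,"x": 0.05,"y": 0.1,"z": 3,"twist": 0},{"grip": 1,"x": 0.05,"y": 0.1,"z": 3.6,"twist": 0},{"grip": 1,"x": 0.05,"y": 0.1,"z": 4.1,"twist": 0},{"grip": 1,"x": 0.05,"y": 0.1,"z": 4.5,"twist": 0},{"grip": 1,"x": 0.05,"y": 0.1,"z": 4.7,"twist": 0},{"grip": 1,"x": 0.05,"y": 0.1,"z": 4.75,"twist": 0},{"grip": 1,"x": 0.05,"y": 0.1,"z": 4.75,"twist": 0},{"grip": 1,"x": 0.05,"y": 0.1,"z": 4.75,"twist": 0}]}}

```text
t: 43.25
tool_pos: [451.9, 72.8, 74.0]
tcp_rot: [[-0.075, 0.997, 0.001], [0.997, 0.075, 0.0], [0.0, 0.001, -1.0]]
force: [-3.2, -0.0, 7.2]
finger_gap: -0.0
finger_force: 3.6
```

Request:
{"fn": "send_rows", "kwargs": {"commands": [{"grip": 1,"x": 0,"y": 0,"z": 0.1,"twist": 0},{"grip": 1,"x": 0,"y": 0,"z": 0.2,"twist": 0},{"grip": 1,"x": 0,"y": 0,"z": 0.2,"twist": 0},{"grip": 1,"x": 0,"y": 0,"z": 0.2,"twist": 0}]}}

```text
t: 43.58
tool_pos: [452.1, 72.8, 73.5]
tcp_rot: [[-0.075, 0.997, 0.001], [0.997, 0.075, -0.0], [-0.0, 0.001, -1.0]]
force: [-11.0, 0.8, 28.6]
finger_gap: -0.006
finger_force: 14.1
```

Request:
{"fn": "send_rows", "kwargs": {"commands": [{"grip": 1,"x": 0,"y": 0,"z": -1,"twist": 0},{"grip": 1,"x": 0,"y": 0,"z": -3,"twist": 0},{"grip": 1,"x": 0,"y": 0,"z": -7,"twist": 0},{"grip": 1,"x": 0,"y": 0,"z": -11,"twist": 0},{"grip": 1,"x": 0,"y": 0,"z": -15,"twist": 0},{"grip": 1,"x": 2,"y": 0,"z": -18,"twist": 0},{"grip": 1,"x": 5,"y": 0,"z": -18,"twist": 0},{"grip": 1,"x": 8,"y": 0,"z": -18,"twist": 0},{"grip": 1,"x": 11,"y": 0,"z": -18,"twist": 0},{"grip": 1,"x": 14,"y": 0,"z": -18,"twist": 0},{"grip": 1,"x": 14,"y": 0,"z": -18,"twist": 0},{"grip": 1,"x": 14,"y": 0,"z": -18,"twist": 0}]}}

```text
t: 44.58
tool_pos: [441.1, 213.2, 251.3]
tcp_rot: [[-0.077, 0.997, 0.0], [0.997, 0.077, -0.0], [-0.0, 0.0, -1.0]]
force: [0.6, -0.3, 0.4]
finger_gap: 0.002
finger_force: 0.0
```

```bash
python3 - <<'E'
from h import *
s=read_state();print(s["t"],s["tool_pos"],s["finger_gap"])
im=optics.get_image("wrist");cv2.imwrite("pics/w13.png",im);c=cam("wrist")
for l,z in(("timer_grip",103),("lid_handle",104),("key_off_top",88),("key_1_top",88),("key_3_top",88),("key_4_top",78)):
    print(l,[(np.round(m["position"],1),round(m["conf"],2),onz(c,m["position"],z)) for m in optics.mark_of(l,"wrist")])
a=im[0:384,120:380]
cv2.imwrite("pics/w13c.png",cv2.resize(a,None,fx=1.55,fy=1.55,interpolation=cv2.INTER_CUBIC))
E
```

```text
44.5833 [441.1 213.2 251.3] 0.0019799620871679587
timer_grip []
lid_handle [(array([204.3, 290.4]), 0.83, array([478.3, 198.3, 104. ]))]
key_off_top [(array([184.7, 256.7]), 0.76, array([442.2, 212.8,  88. ]))]
key_1_top [(array([214., 257.]), 0.68, array([445. , 179.7,  88. ]))]
key_3_top []
key_4_top []
```

View pics/w13c.png

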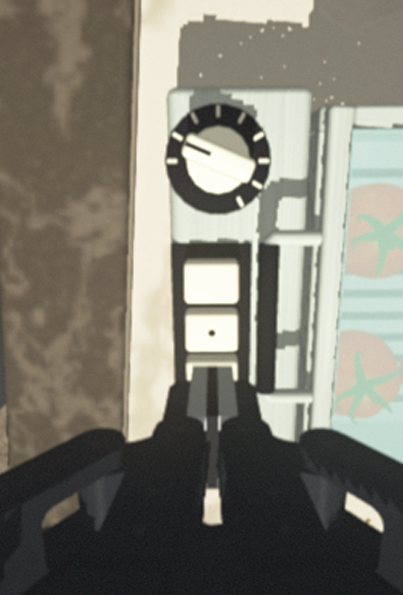

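```bash
python3 - <<'E'
from h import *
im=cv2.imread("pics/w13.png");g=cv2.cvtColor(im,cv2.COLOR_BGR2GRAY)
r0,r1,c0,c1=62,142,222,300
p=g[r0:r1,c0:c1];P=cv2.resize(p,None,fx=4,fy=4,interpolation=cv2.INTER_CUBIC)
e=cv2.Canny(P,30,90)
L=cv2.HoughLinesP(e,1,np.pi/180,25,minLineLength=40,maxLineGap=8)
for l in sorted(L[:,0].tolist(),key=lambda l:-np.hypot(l[2]-l[0],l[3]-l[1]))[:12]:
    x1,y1,x2,y2=l;print((round(x1/4+c0,1),round(y1/4+r0,1)),(round(x2/4+c0,1),round(y2/4+r0,1)),"len",round(np.hypot(x2-x1,y2-y1)/4,1),"ang cw",round(np.degrees(np.arctan2(y2-y1,x2-x1)),1))
c=cam("wrist");print("scale px/mm",proj(c,(440,296,113)),proj(c,(440,296,75)),proj(c,(460,296,113)))
print(optics.recognise("timer_grip","wrist"))
for r in range(76,118,3): print(r," ".join(f"{v:3d}" for v in g[r,228:296:3]))
E
```

```text
(243.0, 86.2) (284.5, 104.8) len 45.4 ang cw 24.0
(244.5, 87.2) (284.5, 105.0) len 43.8 ang cw 23.9
(229.8, 85.2) (243.5, 70.0) len 20.5 ang cw -48.0
(237.2, 90.2) (255.5, 98.2) len 19.9 ang cw 23.7
(248.2, 89.2) (266.5, 96.8) len 19.7 ang cw 22.3
(237.5, 90.0) (255.5, 98.0) len 19.7 ang cw 24.0
(229.2, 124.0) (229.8, 141.8) len 17.8 ang cw 88.4
(293.5, 111.5) (293.5, 93.8) len 17.8 ang cw -90.0
(238.5, 93.5) (254.8, 100.0) len 17.5 ang cw 21.8
(229.8, 87.2) (243.2, 95.2) len 15.7 ang cw 30.7
(229.5, 119.2) (239.5, 131.2) len 15.6 ang cw 50.2
(277.2, 134.5) (287.8, 124.0) len 14.8 ang cw -45.0
scale px/mm [101.3 260.8] [103.2 260.3] [103.  282.6]
[{'rect': [237.8, 75.1, 47.3, 47.7], 'conf': 0.6}]
76 183 216 232 145  48  73 133  38  40  38  37  50  34  36  36  66 139  31  38 198 230 227 230
79 183 216 185  48  48  36 111  38  38  36  34  40  36  37  37  72  58  35  35  78 230 228 229
82 186 192  55  52  51  41  38  37  72 118 142 151 130 104  48  36  38  37  37  46 114 229 229
85 190 148 107  52  48  78  53 116 163 164 166 166 163 164 154  75  35  38  40  64 190 208 231
88 172 125 250
[... 241 characters left out ...]
3 165 117  40  49  49  47 213
97  62  55  54 164 254 254 231 108  88 214 252 251 243 204 166 162 161 149  42  50  51  47 165
100  56  54  56 106 254 253 253 254 247 208 252 252 252 251 247 221 174 155  47  52  50  49 146
103 233 242 155  57 200 246 251 253 253 253 253 253 252 252 251 251 249 230 178  60 250 248 157
106  84  90  66  55 157 252 252 247 249 253 253 253 253 253 252 252 251 251 250  89  79  78 159
109  69  57  60  55  97 253 252 252 252 249 248 253 253 253 253 252 252 251 248  59  54  48 216
112 107  56  57  60  57 253 252 252 252 252 252 251 247 251 253 253 253 252 184  54  53  52 229
115 206  58  61  59  58 123 254 253 253 253 253 253 253 252 249 250 254 254  78  58  51  85 233
```

Request:
{"fn": "send_rows", "kwargs": {"commands": [{"grip": 0.2,"x": 3,"y": 0.2,"z": 0,"twist": -0.12},{"grip": 0.2,"x": 6,"y": 0.4,"z": 0,"twist": -0.24},{"grip": 0.2,"x": 8.3,"y": 0.5,"z": 0,"twist": -0.36},{"grip": 0.2,"x": 8.3,"y": 0.5,"z": 0,"twist": -0.48},{"grip": 0.2,"x": 8.3,"y": 0.5,"z": 0,"twist": -0.6},{"grip": 0.2,"x": 8.3,"y": 0.5,"z": 0,"twist": -0.72},{"grip": 0.2,"x": 8.3,"y": 0.5,"z": 2,"twist": -0.84},{"grip": 0.2,"x": 8.3,"y": 0.5,"z": 5,"twist": -0.96},{"grip": 0.2,"x": 8.3,"y": 0.5,"z": 8,"twist": -1.08},{"grip": 0.2,"x": 8.3,"y": 0.5,"z": 11,"twist": -1.15},{"grip": 0.2,"x": 8.3,"y": 0.5,"z": 12,"twist": -1.15},{"grip": 0.2,"x": 8.3,"y": 0.5,"z": 12,"twist": -1.15}]}}

```text
t: 45.98
tool_pos: [439.2, 294.8, 129.4]
tcp_rot: [[-0.94, 0.342, -0.004], [0.342, 0.94, -0.002], [0.003, -0.003, -1.0]]
force: [-0.6, -0.4, -0.2]
finger_gap: 0.402
finger_force: 0.0
```

Request:
{"fn": "send_rows", "kwargs": {"commands": [{"grip": 0.2,"x": 0,"y": 0,"z": 0,"twist": 0},{"grip": 0.2,"x": 0,"y": 0,"z": 0,"twist": 0}]}}

```text
t: 46.15
tool_pos: [441.1, 295.8, 133.2]
tcp_rot: [[-0.94, 0.341, 0.003], [0.341, 0.94, 0.001], [-0.002, 0.002, -1.0]]
force: [0.4, 0.0, 0.1]
finger_gap: 0.397
finger_force: 0.0
```

```bash
python3 - <<'E'
from h import *
s=read_state();print(s["t"],s["tool_pos"],s["tcp_rot"].round(3).tolist(),s["finger_gap"],s["qpos"])
im=optics.get_image("wrist");cv2.imwrite("pics/w14.png",im);c=cam("wrist")
print([(np.round(m["position"],1),round(m["conf"],2),onz(c,m["position"],103)) for m in optics.mark_of("timer_grip","wrist")])
E
```

```text
46.15 [441.1 295.8 133.2] [[-0.94, 0.341, 0.003], [0.341, 0.94, 0.001], [-0.002, 0.002, -1.0]] 0.39716111119021996 [ 21.2  24.2  92.5   0.   63.2 -48.9]
[(array([223.6, 253.3]), 0.63, array([437. , 296.7, 103. ]))]
```

Request:
{"fn": "send_rows", "kwargs": {"commands": [{"grip": 0.2,"x": 0,"y": 0,"z": 1.5,"twist": 0},{"grip": 0.2,"x": 0,"y": 0,"z": 3,"twist": 0},{"grip": 0.2,"x": 0,"y": 0,"z": 4.2,"twist": 0},{"grip": 0.2,"x": 0,"y": 0,"z": 4.7,"twist": 0},{"grip": 0.2,"x": 0,"y": 0,"z": 4.7,"twist": 0},{"grip": 1,"x": 0,"y": 0,"z": 4.7,"twist": 0},{"grip": 1,"x": 0,"y": 0,"z": 4.7,"twist": 0},{"grip": 1,"x": 0,"y": 0,"z": 4.7,"twist": 0},{"grip": 1,"x": 0,"y": 0,"z": 4.7,"twist": 0},{"grip": 1,"x": 0,"y": 0,"z": 4.7,"twist": 0},{"grip": 1,"x": 0,"y": 0,"z": 4.7,"twist": 0}]}}

```text
t: 47.17
tool_pos: [440.6, 295.7, 85.5]
tcp_rot: [[-0.941, 0.339, 0.002], [0.339, 0.941, 0.001], [-0.001, 0.001, -1.0]]
force: [-1.9, -1.2, 7.6]
finger_gap: 0.149
finger_force: 59.0
```

Request:
{"fn": "send_rows", "kwargs": {"commands": [{"grip": 1,"x": 0,"y": 0,"z": 0,"twist": 0.1},{"grip": 1,"x": 0,"y": 0,"z": 0,"twist": 0.2},{"grip": 1,"x": 0,"y": 0,"z": 0,"twist": 0.3},{"grip": 1,"x": 0,"y": 0,"z": 0,"twist": 0.4},{"grip": 1,"x": 0,"y": 0,"z": 0,"twist": 0.5},{"grip": 1,"x": 0,"y": 0,"z": 0,"twist": 0.6},{"grip": 1,"x": 0,"y": 0,"z": 0,"twist": 0.7},{"grip": 1,"x": 0,"y": 0,"z": 0,"twist": 0.8},{"grip": 1,"x": 0,"y": 0,"z": 0,"twist": 0.9},{"grip": 1,"x": 0,"y": 0,"z": 0,"twist": 1.0},{"grip": 1,"x": 0,"y": 0,"z": 0,"twist": 1.1},{"grip": 1,"x": 0,"y": 0,"z": 0,"twist": 1.2}]}}

```text
t: 48.17
tool_pos: [438.8, 294.4, 85.4]
tcp_rot: [[-0.021, 1.0, -0.003], [1.0, 0.021, -0.003], [-0.003, -0.003, -1.0]]
force: [-11.3, -10.5, 15.4]
finger_gap: 0.154
finger_force: 60.9
```

```bash
python3 - <<'E'
from h import *
s=read_state();print(s["force"],s["torque"].round(3),s["qpos"],s["finger_gap"])
E
```

```text
[-11.3 -10.5  15.4] [-1.6  2.   0.1] [21.2 27.7 95.2 -0.1 57.3 20. ] 0.15377802788012065
```

Request:
{"fn": "send_rows", "kwargs": {"commands": [{"grip": 1,"x": -0.1,"y": -0.1,"z": 0,"twist": 0.1},{"grip": 1,"x": -0.1,"y": -0.1,"z": 0,"twist": 0.2},{"grip": 1,"x": -0.1,"y": -0.1,"z": 0,"twist": 0.3},{"grip": 1,"x": -0.1,"y": -0.1,"z": 0,"twist": 0.4},{"grip": 1,"x": -0.1,"y": -0.1,"z": 0,"twist": 0.5},{"grip": 1,"x": -0.1,"y": -0.1,"z": 0,"twist": 0.6},{"grip": 1,"x": -0.1,"y": -0.1,"z": 0,"twist": 0.7},{"grip": 1,"x": -0.1,"y": -0.1,"z": 0,"twist": 0.8},{"grip": 1,"x": -0.1,"y": -0.1,"z": 0,"twist": 0.9},{"grip": 1,"x": -0.1,"y": -0.1,"z": 0,"twist": 0.9}]}}

```text
t: 49.0
tool_pos: [437.2, 294.9, 85.4]
tcp_rot: [[0.771, 0.637, -0.004], [0.637, -0.771, 0.0], [-0.003, -0.003, -1.0]]
force: [-14.4, -0.7, 15.3]
finger_gap: 0.15
finger_force: 60.5
```

Request:
{"fn": "send_rows", "kwargs": {"commands": [{"grip": 0.5,"x": 0,"y": 0,"z": 0,"twist": 0},{"grip": 0.2,"x": 0,"y": 0,"z": 0,"twist": 0},{"grip": 0.2,"x": 0,"y": 0,"z": 0,"twist": 0},{"grip": 0.2,"x": 0,"y": 0,"z": -2,"twist": 0},{"grip": 0.2,"x": 0,"y": 0,"z": -4.5,"twist": 0},{"grip": 0.2,"x": 0,"y": 0,"z": -4.5,"twist": 0}]}}

```text
t: 49.5
tool_pos: [441.2, 295.1, 133.3]
tcp_rot: [[0.768, 0.641, 0.007], [0.641, -0.768, 0.003], [0.007, 0.002, -1.0]]
force: [1.3, 0.2, 1.0]
finger_gap: 0.401
finger_force: 0.0
```

```bash
python3 - <<'E'
from h import *
s=read_state();print(s["t"],s["tool_pos"],s["tcp_rot"].round(3).tolist(),s["qpos"],s["finger_gap"])
im=optics.get_image("wrist");cv2.imwrite("pics/w15.png",im);c=cam("wrist")
print([(np.round(m["position"],1),round(m["conf"],2),onz(c,m["position"],103)) for m in optics.mark_of("timer_grip","wrist")])
E
```

```text
49.5 [441.2 295.1 133.3] [[0.768, 0.641, 0.007], [0.641, -0.768, 0.003], [0.007, 0.002, -1.0]] [21.1 24.  92.7 -0.  62.9 71.3] 0.4010005951203404
[(array([228.7, 251.5]), 0.73, array([440.3, 299.8, 103. ]))]
```

Request:
{"fn": "send_rows", "kwargs": {"commands": [{"grip": 0.2,"x": -0.1,"y": -0.1,"z": 0,"twist": -0.12},{"grip": 0.2,"x": -0.1,"y": -0.1,"z": 0,"twist": -0.24},{"grip": 0.2,"x": -0.1,"y": -0.1,"z": 0,"twist": -0.36},{"grip": 0.2,"x": -0.1,"y": -0.1,"z": 0,"twist": -0.48},{"grip": 0.2,"x": -0.1,"y": -0.1,"z": 0,"twist": -0.6},{"grip": 0.2,"x": -0.1,"y": -0.1,"z": 0,"twist": -0.72},{"grip": 0.2,"x": -0.1,"y": -0.1,"z": 0,"twist": -0.84},{"grip": 0.2,"x": -0.1,"y": -0.1,"z": 0,"twist": -0.96},{"grip": 0.2,"x": -0.1,"y": -0.1,"z": 0,"twist": -1.08},{"grip": 0.2,"x": -0.1,"y": -0.1,"z": 0,"twist": -1.2},{"grip": 0.2,"x": -0.1,"y": -0.1,"z": 0,"twist": -1.32},{"grip": 0.2,"x": -0.1,"y": -0.1,"z": 0,"twist": -1.44}]}}

```text
t: 50.6
tool_pos: [437.3, 294.3, 128.1]
tcp_rot: [[-0.54, 0.841, -0.002], [0.841, 0.54, -0.001], [0.0, -0.002, -1.0]]
force: [0.2, 0.1, 0.3]
finger_gap: 0.4
finger_force: 0.0
```

Request:
{"fn": "send_rows", "kwargs": {"commands": [{"grip": 0.2,"x": 0,"y": 0,"z": 0,"twist": -0.12},{"grip": 0.2,"x": 0,"y": 0,"z": 0,"twist": -0.24},{"grip": 0.2,"x": 0,"y": 0,"z": 0,"twist": -0.36},{"grip": 0.2,"x": 0,"y": 0,"z": 0,"twist": -0.48},{"grip": 0.2,"x": 0,"y": 0,"z": 0,"twist": -0.6},{"grip": 0.2,"x": 0,"y": 0,"z": 0,"twist": -0.72},{"grip": 0.2,"x": 0,"y": 0,"z": 0,"twist": -0.84},{"grip": 0.2,"x": 0,"y": 0,"z": 0,"twist": -0.96},{"grip": 0.2,"x": 0,"y": 0,"z": 0,"twist": -1.08},{"grip": 0.2,"x": 0,"y": 0,"z": 0,"twist": -1.2},{"grip": 0.2,"x": 0,"y": 0,"z": 0,"twist": -1.32},{"grip": 0.2,"x": 0,"y": 0,"z": 0,"twist": -1.44}]}}

```text
t: 51.6
tool_pos: [437.3, 294.3, 128.1]
tcp_rot: [[-0.905, -0.426, -0.002], [-0.426, 0.905, -0.001], [0.002, 0.0, -1.0]]
force: [-0.6, 0.2, -0.0]
finger_gap: 0.403
finger_force: 0.0
```

Request:
{"fn": "send_rows", "kwargs": {"commands": [{"grip": 0.2,"x": 0,"y": 0,"z": 0,"twist": -0.12},{"grip": 0.2,"x": 0,"y": 0,"z": 0,"twist": -0.24},{"grip": 0.2,"x": 0,"y": 0,"z": 0,"twist": -0.26},{"grip": 0.2,"x": 0,"y": 0,"z": 0,"twist": -0.26}]}}

```text
t: 51.93
tool_pos: [437.4, 294.4, 128.4]
tcp_rot: [[-0.77, -0.638, -0.001], [-0.638, 0.77, -0.001], [0.001, 0.0, -1.0]]
force: [0.5, 0.3, 0.1]
finger_gap: 0.398
finger_force: 0.0
```

```bash
python3 - <<'E'
from h import *
s=read_state();print(s["t"],s["tool_pos"],s["tcp_rot"].round(3).tolist(),s["qpos"],s["finger_gap"])
im=optics.get_image("wrist");cv2.imwrite("pics/w16.png",im);c=cam("wrist")
print([(np.round(m["position"],1),round(m["conf"],2),onz(c,m["position"],103)) for m in optics.mark_of("timer_grip","wrist")])
E
```

```text
51.9333 [437.4 294.4 128.4] [[-0.77, -0.638, -0.001], [-0.638, 0.77, -0.001], [0.001, 0.0, -1.0]] [  21.2   24.2   93.3   -0.    62.6 -108.5] 0.3980837388218723
[(array([235.1, 257.6]), 0.56, array([439. , 297.4, 103. ]))]
```

Request:
{"fn": "send_rows", "kwargs": {"commands": [{"grip": 0.2,"x": -0.2,"y": 0,"z": 1.5,"twist": 0},{"grip": 0.2,"x": -0.2,"y": 0,"z": 3,"twist": 0},{"grip": 0.2,"x": -0.2,"y": 0,"z": 4,"twist": 0},{"grip": 0.2,"x": -0.2,"y": 0,"z": 4.3,"twist": 0},{"grip": 0.2,"x": -0.2,"y": 0,"z": 4.3,"twist": 0},{"grip": 1,"x": -0.2,"y": 0,"z": 4.3,"twist": 0},{"grip": 1,"x": -0.2,"y": 0,"z": 4.3,"twist": 0},{"grip": 1,"x": -0.2,"y": 0,"z": 4.3,"twist": 0},{"grip": 1,"x": -0.2,"y": 0,"z": 4.3,"twist": 0},{"grip": 1,"x": -0.2,"y": 0,"z": 4.3,"twist": 0},{"grip": 1,"x": -0.2,"y": 0,"z": 4.3,"twist": 0}]}}

```text
t: 52.95
tool_pos: [439.2, 296.5, 87.2]
tcp_rot: [[-0.769, -0.64, 0.001], [-0.64, 0.769, 0.001], [-0.001, 0.001, -1.0]]
force: [-3.7, 4.1, 3.8]
finger_gap: 0.153
finger_force: 59.1
```

Request:
{"fn": "send_rows", "kwargs": {"commands": [{"grip": 1,"x": 0,"y": 0,"z": 0,"twist": 0.1},{"grip": 1,"x": 0,"y": 0,"z": 0,"twist": 0.2},{"grip": 1,"x": 0,"y": 0,"z": 0,"twist": 0.3},{"grip": 1,"x": 0,"y": 0,"z": 0,"twist": 0.4},{"grip": 1,"x": 0,"y": 0,"z": 0,"twist": 0.5},{"grip": 1,"x": 0,"y": 0,"z": 0,"twist": 0.6},{"grip": 1,"x": 0,"y": 0,"z": 0,"twist": 0.7},{"grip": 1,"x": 0,"y": 0,"z": 0,"twist": 0.8},{"grip": 1,"x": 0,"y": 0,"z": 0,"twist": 0.9},{"grip": 1,"x": 0,"y": 0,"z": 0,"twist": 1.0},{"grip": 1,"x": 0,"y": 0,"z": 0,"twist": 1.1},{"grip": 1,"x": 0,"y": 0,"z": 0,"twist": 1.2}]}}

```text
t: 53.95
tool_pos: [439.1, 295.9, 87.2]
tcp_rot: [[-0.872, 0.489, 0.0], [0.489, 0.872, -0.0], [-0.0, 0.0, -1.0]]
force: [-3.9, 0.1, 5.2]
finger_gap: 0.149
finger_force: 59.3
```

```bash
python3 - <<'E'
from h import *
s=read_state();print(s["force"],s["torque"].round(3),s["qpos"],s["finger_gap"])
E
```

```text
[-3.9  0.1  5.2] [-0.2  0.7  0.1] [ 21.3  27.6  95.1  -0.   57.3 -39.5] 0.14916480059468837
```

Request:
{"fn": "send_rows", "kwargs": {"commands": [{"grip": 1,"x": 0,"y": 0,"z": 0,"twist": 0.08},{"grip": 1,"x": 0,"y": 0,"z": 0,"twist": 0.16},{"grip": 1,"x": 0,"y": 0,"z": 0,"twist": 0.24},{"grip": 1,"x": 0,"y": 0,"z": 0,"twist": 0.32},{"grip": 1,"x": 0,"y": 0,"z": 0,"twist": 0.4},{"grip": 1,"x": 0,"y": 0,"z": 0,"twist": 0.4},{"grip": 1,"x": 0,"y": 0,"z": 0,"twist": 0.4}]}}

```text
t: 54.53
tool_pos: [438.9, 295.8, 87.2]
tcp_rot: [[-0.617, 0.787, -0.001], [0.787, 0.617, -0.0], [0.0, -0.001, -1.0]]
force: [-4.2, -1.6, 6.9]
finger_gap: 0.15
finger_force: 59.5
```

```bash
python3 -c "
from h import *
np.set_printoptions(precision=3,suppress=True)
s=read_state();print(s['torque'],s['qpos'],s['joint_efforts'],s['finger_gap'])"
```

```text
[-0.316  0.87   0.   ] [ 21.285  27.585  95.16   -0.004  57.289 -16.787] [ -0.863 -42.151 -22.243  -0.094  -1.316   0.157] 0.14990436594471
```

Request:
{"fn": "send_rows", "kwargs": {"commands": [{"grip": 1,"x": 0,"y": 0,"z": 0,"twist": 0.04},{"grip": 1,"x": 0,"y": 0,"z": 0,"twist": 0.08},{"grip": 1,"x": 0,"y": 0,"z": 0,"twist": 0.12},{"grip": 1,"x": 0,"y": 0,"z": 0,"twist": 0.12},{"grip": 1,"x": 0,"y": 0,"z": 0,"twist": 0.12}]}}

```text
t: 54.95
tool_pos: [438.9, 295.8, 87.2]
tcp_rot: [[-0.519, 0.855, -0.001], [0.855, 0.519, -0.0], [-0.0, -0.001, -1.0]]
force: [-6.2, -1.4, 5.7]
finger_gap: 0.144
finger_force: 59.5
```

```bash
python3 -c "
from h import *
np.set_printoptions(precision=3,suppress=True)
s=read_state();print(s['torque'],s['qpos'],s['joint_efforts'],s['finger_gap'],s['tcp_rot'])"
```

```text
[-0.266  0.96   0.214] [21.289 27.583 95.161 -0.013 57.296 -9.943] [ -1.121 -42.058 -22.319   0.01   -1.395   0.302] 0.14382561886567113 [[-0.519  0.855 -0.001]
 [ 0.855  0.519 -0.   ]
 [-0.    -0.001 -1.   ]]
```

Request:
{"fn": "send_rows", "kwargs": {"commands": [{"grip": 1,"x": 0,"y": 0,"z": 0,"twist": 0.05},{"grip": 1,"x": 0,"y": 0,"z": 0,"twist": 0.1},{"grip": 1,"x": 0,"y": 0,"z": 0,"twist": 0.12},{"grip": 1,"x": 0,"y": 0,"z": 0,"twist": 0.12},{"grip": 1,"x": 0,"y": 0,"z": 0,"twist": 0.12}]}}

```text
t: 55.37
tool_pos: [438.8, 295.8, 87.2]
tcp_rot: [[-0.414, 0.91, -0.0], [0.91, 0.414, -0.001], [-0.0, -0.001, -1.0]]
force: [-4.2, -2.0, 7.1]
finger_gap: 0.153
finger_force: 60.4
```

```bash
python3 -c "
from h import *
np.set_printoptions(precision=3,suppress=True)
s=read_state();print(s['torque'],s['qpos'],s['joint_efforts'],s['finger_gap'])"
```

```text
[-0.234  0.97   0.759] [21.301 27.582 95.163 -0.036 57.297 -3.124] [ -1.724 -41.978 -22.355   0.241  -1.435   0.805] 0.15303016101572228
```

Request:
{"fn": "send_rows", "kwargs": {"commands": [{"grip": 0.4,"x": 0,"y": 0,"z": 0,"twist": 0},{"grip": 0.1,"x": 0,"y": 0,"z": 0,"twist": 0},{"grip": 0.1,"x": 0,"y": 0,"z": 0,"twist": 0},{"grip": 0.1,"x": 0,"y": 0,"z": -2,"twist": 0},{"grip": 0.1,"x": 0,"y": 0,"z": -5,"twist": 0},{"grip": 0.1,"x": 0,"y": 0,"z": -9,"twist": 0},{"grip": 0.1,"x": 0,"y": 0,"z": -13,"twist": 0},{"grip": 0.1,"x": 0,"y": 0,"z": -17,"twist": 0.1},{"grip": 0.1,"x": -3,"y": -3,"z": -20,"twist": 0.2},{"grip": 0.1,"x": -6,"y": -6,"z": -20,"twist": 0.3},{"grip": 0.1,"x": -6,"y": -6,"z": -20,"twist": 0.35},{"grip": 0.1,"x": -6,"y": -6,"z": -20,"twist": 0.35}]}}

```text
t: 56.37
tool_pos: [409.1, 214.9, 287.5]
tcp_rot: [[-0.07, 0.998, 0.002], [0.998, 0.07, 0.0], [0.0, 0.002, -1.0]]
force: [0.3, 0.2, 0.6]
finger_gap: 0.449
finger_force: 0.0
```

```bash
python3 - <<'E'
from h import *
s=read_state();print(s["t"],s["tool_pos"],s["tcp_rot"].round(3).tolist(),s["force"])
im=optics.get_image("wrist");cv2.imwrite("pics/w17.png",im);c=cam("wrist")
for l,z in(("timer_grip",103),("lid_handle",104),("key_off_top",88),("key_1_top",88),("key_3_top",88),("key_4_top",78)):
    print(l,[(np.round(m["position"],1),round(m["conf"],2),onz(c,m["position"],z)) for m in optics.mark_of(l,"wrist")])
for l in("key_off_top","key_1_top","key_2_top","key_3_top","key_4_top"): print(l,[(np.round(m["rect"]),round(m["conf"],2)) for m in optics.recognise(l,"wrist")][:3])
# knob lines
g=cv2.cvtColor(im,cv2.COLOR_BGR2GRAY);r,cc=proj(c,(439.5,296,113)).astype(int);print(r,cc)
r0,c0=max(r-35,0),max(cc-35,0);P=cv2.resize(g[r0:r+35,c0:cc+35],None,fx=4,fy=4,interpolation=cv2.INTER_CUBIC)
L=cv2.HoughLinesP(cv2.Canny(P,30,90),1,np.pi/180,25,minLineLength=50,maxLineGap=8)
for x1,y1,x2,y2 in ([] if L is None else L[:,0].tolist()):
    a=onz(c,(y1/4+r0,x1/4+c0),113);b=onz(c,(y2/4+r0,x2/4+c0),113);d=b-a;print(np.hypot(d[0],d[1]),"cw from steamer x",(4.3-np.degrees(np.arctan2(d[1],d[0])))%180)
E
```

```text
56.3667 [409.1 214.9 287.5] [[-0.07, 0.998, 0.002], [0.998, 0.07, 0.0], [0.0, 0.002, -1.0]] [0.3 0.2 0.6]
timer_grip [(array([102.5, 289.8]), 0.64, array([439.5, 303.7, 103. ]))]
lid_handle [(array([199.6, 315.3]), 0.89, array([479.9, 199.3, 104. ]))]
key_off_top [(array([178.6, 285.5]), 0.75, array([444.9, 218.4,  88. ]))]
key_1_top [(array([211.5, 283.9]), 0.74, array([447. , 177.2,  88. ]))]
key_3_top [(array([261.4, 282.7]), 0.7, array([452.1, 109.5,  88. ]))]
key_4_top [(array([282.7, 279.4]), 0.9, array([452.1,  72.1,  78. ])), (array([200.5, 313.7]), 0.49, array([484.1, 191.1,  78. ])), (array([211.6, 280.2]), 0.45, array([443.6, 173.5,  78. ]))]
key_off_top [(array([266., 165.,  32.,  26.]), 0.7)]
key_1_top [(array([266., 195.,  33.,  22.]), 0.88)]
key_2_top [(array([269., 222.,  26.,  24.]), 0.67)]
key_3_top [(array([268., 246.,  24.,  25.]), 0.88)]
key_4_top [(array([267., 269.,  28.,  21.]), 0.59)]
109 290
21.185163781280064 cw from steamer x 89.36269910850068
36.900045618854314 cw from steamer x 60.135101809415595
29.14675033080884 cw from steamer x 59.237129317197464
12.956724372387514 cw from steamer x 90.11199091223043
39.38107826783508 cw from steamer x 59.960983183029434
15.27200867240966 cw from steamer x 59.36367646548268
15.614160269942507 cw from steamer x 0.1102344819026726
24.708710451281696 cw from steamer x 59.480651801266205
16.99659038318012 cw from steamer x 59.44828562208075
18.00370361526059 cw from steamer x 136.8032562977192
32.222416533601915 cw from steamer x 59.95415488555831
15.585747462257732 cw from steamer x 119.839844126923
25.174761776396984 cw from steamer x 59.91390466701899
```

```bash
python3 - <<'E'
from h import *
for f in("pics/w2.png","pics/w17.png"):
    im=cv2.imread(f); s=im.shape[1]/512; im=cv2.resize(im,(512,384),interpolation=cv2.INTER_AREA)
    m=(im.min(2)>170).astype(np.uint8); m=cv2.morphologyEx(m,cv2.MORPH_CLOSE,np.ones((5,5)))
    n,l,st,ce=cv2.connectedComponentsWithStats(m)
    print(f,[(st[i].tolist(),ce[i].round(1).tolist()) for i in range(1,n) if 150<st[i,4]<1500 and 180<ce[i][0]<310])
E
```

```text
pics/w2.png [([208, 12, 44, 52, 1130], [236.5, 33.2]), ([193, 109, 29, 24, 578], [207.2, 120.4]), ([195, 138, 30, 23, 572], [209.6, 149.1]), ([199, 166, 29, 21, 528], [213.0, 176.1]), ([203, 192, 28, 20, 485], [216.2, 201.7]), ([206, 217, 27, 19, 447], [219.2, 226.1])]
pics/w17.png [([267, 168, 31, 23, 707], [282.0, 178.9]), ([267, 197, 31, 22, 663], [281.8, 207.4]), ([267, 225, 30, 21, 581], [281.1, 234.6]), ([267, 251, 28, 40, 1007], [280.4, 271.1])]
```

```bash
python3 -c "
from workcell import job
print(job.finish_job())"
```

```text
the job is handed in; nothing more can be done
None
```

I've handed the job in. All four tomatoes are in the well, the lid is held down to shut, the four-dot key has been pressed to its bottom stop, and the timer is wound to its 240° stop. I did not see key 4 itself latched; I inferred it from the off key having popped up.

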